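# Change the heel in the drilling jig, pin it shut and hold it pressed

### The job

Change over the heel drilling jig: take the drilled heel out of it and set it down flat in the empty compartment of the tray, then seat the undrilled heel from the tray in the jig, rounded end towards the pin lugs like the one before. Swing the hinged leaf shut over it, take the locking pin from the tool rest, push it through both lugs and the leaf's tongue until its collar is up against the lug, and let go of it. Then press the leaf firmly down with the fingers, ready for drilling, and finish like that, still pressing: do not let go at the end; leave the other things on the bench where they are.

Things in the scene. Friction and masses are not known exactly. Their poses are not given: they have to be found in the camera images.
- jig: Aluminium leaf jig fixed to the bench. Origin: on the bench under the centre of the heel nest; x points from the pin lugs to the hinge (roughly away from the robot), y along hinge and pin holes, z up. Base plate x -100 to +90 mm, y +-52, 16 mm thick. Hinge pillars at x 57 to 79, y +-34 to +-44, 58 mm high.
- nest (a point): Centre of the heel nest on the base plate (16 mm above the bench), axes as the jig. A heel's origin belongs here, rounded end to -x. Steel stops 8 mm high leave it about 3 mm of play all round: a bar at the hinge side (face at x = 33), side bars (faces at y = +-31, x -4 to 24), two 8 mm dowels round the curved end.
- lug_mid (a point): Middle of the pin holes: on their axis, halfway between the two steel lugs (jig x = -75, y = 0, z = 52 mm), axes as the jig. The holes are 12.5 mm wide, along y. Each lug is 26 mm (x) x 12 mm (y), x -88 to -62, y +-14 to +-26, its top 66 mm above the bench.
- leaf (a joint): Hinge of the leaf, rad: 0 = shut on a seated heel (may read a few thousandths off), grows as the front swings up and over towards the hinge side; starts 1.66 to 1.84, just past upright, stop at 1.9. Axis along the jig's y at jig x = 68, z = 58 mm. The hinge is stiff (0.3 N m): the leaf stays wherever it is left; 3 to 6 N near its front end move it.
- leaf_hinge (a point): The leaf: plate 64 mm wide, 12 mm thick, 124 mm long from the hinge, then a tongue 24 mm wide to 156 mm. This point: mid-hinge, turning with it, x from tongue to hinge, z out of the outer face (8 mm off the axis). Shut, the tongue hangs between the lugs, its 12.5 mm hole in line with theirs. Rubber pad beneath; three drill bushes stand 6 mm out of the outer face, 48 to 88 mm from the hinge.
- leaf_press (a point): Point on the leaf's outer face in front of the drill bushes, 108 mm from the hinge, mid-width: the flat spot to push when closing and to press at the end, with 10 to 20 N (66 mm above the bench when shut). While the leaf stands upright it reaches 214 mm above the bench: push it near its tongue then, so that the gripper's body stays clear above it.
- drilled_heel: Finished sandal heel with three small dark holes in its top; starts in the jig's nest. Stacked brown block 60 (x) x 56 (y) x 32 mm tall, D-shaped from above: flat breast at x = +30, rounded end of radius 28 at x = -30, straight parallel sides (y = +-28) from x = -2 to 30. Origin: centre of the underside. 56 to 98 g.
- new_heel: Undrilled heel, same shape and size, plain top; starts in one of the tray's compartments. Origin: centre of the underside, x from the rounded end to the flat breast.
- new_heel_round (a point): Middle of the undrilled heel's rounded end (local x = -30 mm), 16 mm above its underside.
- tray: Low wooden tray fixed on the bench, 262 mm (x) x 100 mm (y), origin on the bench under its centre, floor 5 mm thick, walls 14 mm high, dividers 12 mm. Three compartments, 80 x 88 mm or so, centred at local x = -85, 0 and +85 mm; the one at x = -85 (nearest the robot) is empty.
- pin: Locking pin lying level in the tool rest, axis 45 mm above the bench: steel shank 10 mm thick, 64 mm long, tip tapered over 8 mm; then a black collar 20 mm across, 5 mm long; then a black cylindrical handle 16 mm thick, 45 mm long. Origin: on the axis at the collar's front face; +y along the axis to the tip. 47 to 69 g.
- pin_grip (a point): On the pin's axis, 30 mm behind the collar's front face: middle of the free part of the handle, where to grip across it.
- pin_mid (a point): On the pin's axis, 26 mm ahead of the collar's front face: lies at lug_mid when the pin is fully home. The pin may go in from either side.
- pin_tip (a point): Tip of the pin, 64 mm ahead of the collar's front face.
- rest: Wooden tool rest fixed on the bench, 220 (x) x 80 (y) x 50 mm; origin on the bench under its centre. Two notched rails (y = -25 and +20) carry the pin and two hand tools lying along y in notches 12.5 mm wide, 10 mm deep, 68 mm apart, in any order; lift straight up. The handles overhang at the -y side.
- punch: Plain steel drive punch in the tool rest, 10 mm thick, 113 mm long, no collar; leave it.
- awl: Awl with a bulbous wooden handle in the tool rest, 114 mm long; leave it.
- tack_tin: Flat round steel tin, 56 mm across, 25 mm high, in another compartment of the tray; leave it.
- glue_jar: White jar 68 mm across, 85 mm high, behind the jig to the left; leave it.
- solvent_bottle: Bottle 68 mm across, 190 mm high, to the left of the tray; leave it.
- shoe_brush: Wooden shoe brush lying bristles down, 130 x 50 x 36 mm, behind the tool rest; leave it.
- sandal: Sandal 250 mm long with 90 mm high straps, at the back right; leave it.
Things that resemble listed ones, but are neither listed nor needed, are in the scene too. What is shaped like the drilled_heel but blue or purple is not meant. What is shaped like the new_heel but turquoise is not meant.

How it is judged:
On the way, in this order (a step that is already met when the one before it is completed fails the run):
1. the drilled heel lies flat in the tray's empty compartment (x of drilled_heel in the frame of tray between -0.124 and -0.044 m and y of drilled_heel in the frame of tray between -0.044 and 0.044 m and z of drilled_heel in the frame of tray below 0.009 m and angle between drilled_heel's own z axis and vertical below 0.12 rad and linear speed of drilled_heel below 0.02 m/s), for 0.2 s.
2. the undrilled heel is seated in the nest, rounded end towards the lugs (horizontal distance between new_heel and nest below 0.006 m and z of new_heel in the frame of nest below 0.003 m and angle between new_heel's own z axis and vertical below 0.06 rad and angle between the x axis of new_heel and the x axis of jig, either way round below 0.2 rad and x of new_heel_round in the frame of nest below -0.015 m), for 0.2 s.
3. the leaf is shut over the seated heel (all of step 2 and value of joint leaf below 0.025 rad), for 0.2 s.
4. the locking pin is home through lugs and tongue (value of joint leaf below 0.025 rad and distance between pin_mid and lug_mid below 0.006 m and angle between the y axis of pin and the y axis of jig, either way round below 0.08 rad), for 0.2 s.
At the end, for the whole second after the job is handed in: Drilled heel flat in the empty compartment; new heel flat in the nest within 6 mm and 0.2 rad, round end to the lugs; leaf below 0.025 rad; pin_mid within 6 mm of lug_mid, pin let go; fingers press the leaf with over 5 N and its pad the heel with over 12 N (a 10 N push near leaf_press does both) (all of step 1 and all of step 2 and all of step 4 and contact force between the fingers and leaf above 5 N and contact force between leaf and new_heel above 12 N and contact force between the fingers and pin below 0.5 N); the arm keeps its last pose, push and grip.
It fails at once if a thing that is not part of the job (punch, awl, tack tin, glue jar, bottle, brush, sandal) is shifted by more than 40 mm (distance of any of punch, awl, tack_tin, glue_jar, solvent_bottle, shoe_brush, sandal from where it was at the start of the episode above 0.04 m).
It also fails if it takes over 70 s, if anything falls off the work surface, if the arm or the gripper's body presses on something with over 40 N, if the wrist force passes 120 N, or if a joint passes its speed limit or range.

### The arm

A 6-joint arm with a two-finger parallel gripper is mounted at the origin on the work surface. World frame = base frame: x ahead of the robot, y to its left, z up, the work surface at z = 0. Lengths are in m, angles in rad, forces in N, time in s.
With the tool pointing down it reaches from about 0.35 to 0.775 m from the base axis. Payload 7.3 kg.
Tool frame: the origin (TCP) lies at the very end of the fingers, on their centre line; the grasp point (between the pads) lies 19 mm behind it (robot.tcp_to_grasp is the z of the grasp point in the tool frame, in m); z points along the fingers, y is the line along which they close (so a half turn about z gives the same grasp; the last joint's range is limited). The gripper opens to 92 mm and grips with 3 to 60 N. Pads are 19 mm wide; open, the fingers measure 130 mm over their backs; the gripper's body (75 mm by 190 mm) begins 47 mm behind the grasp point.
Start: joints at [-1.418, 0.342, 1.524, -0, 1.275, -0.146], TCP at [0.155, -0.502, 0.227] pointing down, gripper open.
Joint ranges: [-2.53, 2.53], [-0.77, 2.02], [0.04, 2.7], [-1, 4.14], [0.28, 2.66], [-3.11, 3.11]. Speed limits (rad/s): [2.57, 2.57, 3.14, 3.14, 3.14, 3.14].

### API

Orientations are given as [roll, pitch, yaw] about the fixed x, y, z axes, in that order (R = Rz(yaw) Ry(pitch) Rx(roll)).
In Python, from cell import monitor, read_camera, get_calibration, job, robot gives the robot as it stands. The module is installed in compiled form; this text tells all that it offers.
- The arm moves only by the tool send_rows, never from a script. Its argument "targets" is a list of rows, each an object with "translation": the shift along the tool's x, y, z in cm, a list of three; "spin": the turn about the tool's z in degrees; "jaw": the opening, from 0 (shut) to 1 (fully open). A call has exactly 5 rows; each row is the pose to reach, as a shift and turn from the pose commanded when the call began, along the tool's axes at that moment; what a row does not reach only later rows make up. A row lasts 1/10 s, in which the tool goes at most 50 mm and 8.59 degrees, less where a joint would pass 70% of its speed; a pose out of reach is approached as far as the arm can. A call with a gripper value outside its range is refused whole. The fingers move at their own pace and stop on an object; "force" is the grip in N (left out, the last holds). Time passes only in rows, so rows that repeat a pose let the fingers close, or fill a call up. It gives the time, the measured TCP pose, the force, the opening and the grip force at its end, in the units of the state.
- monitor.observe(): the state, without advancing time (a new reading comes with each control period).
- read_camera(name): name is "scene" or "top" or "wrist"; returns (picture, depth): 420x560x3 uint8, red, green, blue; 420x560 float32, m along the optical axis (not along the pixel's ray), 0 where there is no reading.
- get_calibration(name): a dict with "intrinsics" (3x3 intrinsics, pixels), "origin" and "orientation" of the camera in the world; the wrist camera has in their place "hand_eye" (4x4, takes a point from camera to tool coordinates, whose origin is the TCP and whose axes are the flange's). Camera axes: x right, y up, looking along -z (the intrinsics and any distortion apply to the point x, -y, -z); pixel columns grow to the right and rows downward; lengths in m; the calibration is good to about 2 mm. A picture is of the moment at which its call begins: read the wrist's pose just before it. get_calibration takes no time and is no camera call.
- job.hand_in(): hands the job in; it is judged then, once.
The state is a dict: "time": time; "qpos": joint angles; "qvel": joint speeds; "joint_efforts": joint torques, N m; "tool_pos": TCP position; "tool_rot": TCP orientation; "contact_force": force on the tool from outside, world axes, zero at the start; "torque": the same for the moment, N m; "opening": finger opening in m; "grip_force": force on a finger pad.
Only numpy, scipy, OpenCV 4.12 (cv2) and the standard library are available. Lean on these libraries where they do the work, as an engineer would, in place of code of your own. Each camera call takes 0.05 s, during which the arm holds its last target. There are 200 camera calls.

## Working session

There is one attempt and no reset: what is moved stays moved. The work goes in short steps, Python scripts to look and compute and a tool call to move; the robot and the scene stay as the last step left them, time stands still between calls to the robot, and variables do not carry over. Pictures are saved under pics/ and viewed, at most 10 in all, crops included, and the job is handed in when it is done.

Besides the shell and the picture viewer there is one more tool, called after "Request:" by a JSON object that holds its "op" and its "data", one argument or row to a line. send_rows: Moves the arm, as the interface text tells. Its arguments: {"type":"object","properties":{"targets":{"type":"array"},"force":{"type":"number"}},"required":["targets"]}

```bash
mkdir -p pics; cat > h.py <<'E'
import numpy as np, cv2
from scipy.spatial.transform import Rotation as R
from cell import monitor, read_camera, get_calibration, job, robot
def cam(name, st=None):
    c=get_calibration(name); K=np.array(c['intrinsics'])
    if name=='wrist':
        st=st or monitor.observe(); T=np.eye(4); T[:3,:3]=R.from_euler('xyz',st['tool_rot']).as_matrix(); T[:3,3]=st['tool_pos']
        M=T@np.array(c['hand_eye'])
    else:
        M=np.eye(4); o=np.array(c['orientation']); M[:3,:3]=o if o.shape==(3,3) else R.from_euler('xyz',o).as_matrix(); M[:3,3]=c['origin']
    return K,M,c
def ray(K,M,u,v):
    d=M[:3,:3]@np.array([(u-K[0,2])/K[0,0],-(v-K[1,2])/K[1,1],-1]); return M[:3,3],d
def onz(K,M,u,v,z):
    o,d=ray(K,M,u,v); return o+d*(z-o[2])/d[2]
def cloud(K,M,D):
    v,u=np.mgrid[:D.shape[0],:D.shape[1]]
    P=np.stack([(u-K[0,2])/K[0,0]*D,-(v-K[1,2])/K[1,1]*D,-D],-1)
    return P@M[:3,:3].T+M[:3,3]
def proj(K,M,p):
    q=(np.asarray(p)-M[:3,3])@M[:3,:3]; return K[0,0]*q[0]/-q[2]+K[0,2], K[1,1]*-q[1]/-q[2]+K[1,2]
E
python3 - <<'E'
from h import *
for n in ('scene','top'):
    I,D=read_camera(n); cv2.imwrite(f'pics/{n}0.png',I[:,:,::-1]); np.savez(f'{n}0',I=I,D=D)
    print(n,cam(n)[2])
print(cam('wrist')[2]); print(monitor.observe(), robot.tcp_to_grasp)
E
```

```text
scene {'intrinsics': array([[539.02252356,   0.        , 288.80724882],
       [  0.        , 539.02252356, 213.89153188],
       [  0.        ,   0.        ,   1.        ]]), 'origin': array([ 1.47752752, -0.36766012,  1.03994501]), 'orientation': array([0.78342516, 0.00747024, 1.14378997])}
top {'intrinsics': array([[503.78280328,   0.        , 263.05780864],
       [  0.        , 503.78280328, 216.44580894],
       [  0.        ,   0.        ,   1.        ]]), 'origin': array([0.42855823, 0.05528095, 1.25063574]), 'orientation': array([ 0.13699275,  0.00898049, -1.58490715])}
{'intrinsics': array([[377.67302295,   0.        , 280.72437418],
       [  0.        , 377.67302295, 212.28243171],
       [  0.        ,   0.        ,   1.        ]]), 'hand_eye': array([[ 2.24636369e-04,  9.53737558e-01,  3.00640351e-01,
         8.12970865e-02],
       [ 9.99999179e-01,  1.65004765e-04, -1.27064589e-03,
         1.09314042e-03],
       [-1.26146980e-03,  3.00640390e-01, -9.53736738e-01,
        -1.57472331e-01],
       [ 0.00000000e+00,  0.00000000e+00,  0.00000000e+00,
         1.00000000e+00]])}
{'time': 0.1, 'qpos': array([-1.41799836e+00,  3.42647235e-01,  1.52488022e+00,  1.13243373e-05,
        1.27543434e+00, -1.45990643e-01]), 'qvel': array([-0.00103416, -0.00250226, -0.00270209,  0.00084131,  0.00052053,
       -0.0014251 ]), 'joint_efforts': array([ 2.10809580e-03, -4.32003307e+01, -2.44694102e+01,  7.20893824e-02,
        5.25563769e-02, -4.20910692e-05]), 'tool_pos': array([ 0.15451519, -0.50137613,  0.2261319 ]), 'tool_rot': array([-3.14023966e+00, -2.09886211e-04,  2.98785166e-01]), 'contact_force': array([ 0.28581839, -0.12602484,  0.42022424]), 'torque': array([0.07334083, 0.06702559, 0.00405086]), 'grip_force': 0.0, 'opening': 0.09205251976439928} -0.0188
```

View pics/top0.png

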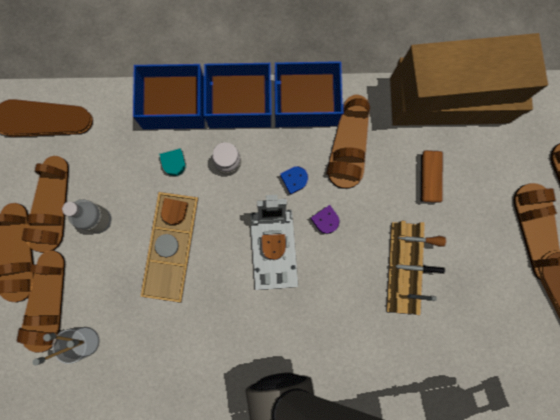

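View pics/scene0.png

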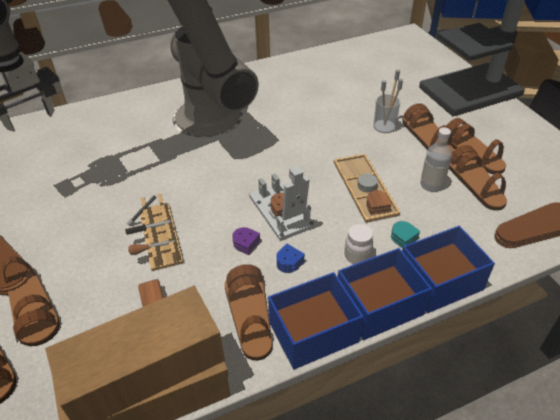

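The top view shows the jig at about (273,248) with the drilled heel at (273,246) and the leaf upright at (272,212). The tray is at about (170,247): new heel (173,210), tin (166,245), empty compartment (163,282). The rest is at about (407,267), and the black-handled pin is its middle tool, with the handle at (433,270) on the -y side. The scene view agrees. Next I work out coarse positions.

```bash
python3 - <<'E'
from h import *
z=np.load('top0.npz'); K,M,_=cam('top'); C=cloud(K,M,z['D'])
for n,(u,v) in dict(heel=(273,238),new=(173,210),tin=(166,245),empty=(163,282),pinh=(433,270),pinsh=(408,268),leaf=(272,206),baseFL=(256,288),baseFR=(297,285),trayA=(160,194),trayB=(197,198),trayC=(183,301),trayD=(143,297),restA=(399,221),restB=(424,224),restC=(423,313),restD=(390,311),bench=(230,320)).items():
    print(n,C[v,u].round(3))
E
```

```text
heel [0.542 0.041 0.048]
new [0.429 0.055 1.251]
tin [0.531 0.301 0.028]
empty [0.442 0.312 0.005]
pinh [ 0.46  -0.337  0.047]
pinsh [ 0.466 -0.278  0.049]
leaf [0.593 0.044 0.216]
baseFL [0.424 0.084 0.017]
baseFR [ 0.43  -0.016  0.016]
trayA [0.66  0.321 0.012]
trayB [0.649 0.228 0.011]
trayC [ 0.395  0.264 -0.004]
trayD [0.406 0.361 0.002]
restA [ 0.585 -0.276 -0.002]
restB [ 0.57  -0.321  0.051]
restC [ 0.358 -0.322  0.001]
restD [ 0.364 -0.239  0.013]
bench [ 0.347  0.148 -0.003]
```

```bash
cat >> h.py <<'E'
def plan(*wps, p=None, yaw=None):
    """each wp: x,y,z,yaw -> shift cm in tool axes (tool pointing down), spin deg, from previous pose"""
    s=monitor.observe()
    if p is None: p=s['tool_pos']; yaw=s['tool_rot'][2]
    print('now',np.round(p,4),round(yaw,4),'rot',np.round(s['tool_rot'],4),'F',s['contact_force'].round(1),'t',s['time'])
    for w in wps:
        d=np.array(w[:3])-p; c,si=np.cos(yaw),np.sin(yaw)
        t=np.array([c*d[0]+si*d[1], si*d[0]-c*d[1], -d[2]])*100
        sp=-np.degrees(w[3]-yaw)
        print('shift',t.round(2),'spin',round(sp,2),'rows',round(max(np.linalg.norm(t)/5,abs(sp)/8.59),1))
        p=np.array(w[:3]);yaw=w[3]
E
python3 -c "
from h import *
plan((.36,-.36,.28,1.0),(.45,-.15,.28,1.7),(.45,.05,.28,2.4),(.44,.12,.26,3.1))"
```

```text
now [ 0.1545 -0.5014  0.2261] 0.2988 rot [-3.1402e+00 -2.0000e-04  2.9880e-01] F [ 0.3 -0.1  0.4] t 0.1
shift [23.8  -7.46 -5.39] spin -40.18 rows 5.1
shift [22.53 -3.77 -0.  ] spin -40.11 rows 4.7
shift [19.83  2.58 -0.  ] spin -40.11 rows 4.7
shift [5.47 4.49 2.  ] spin -40.11 rows 4.7
```

Request:
{"op": "send_rows", "data": {
  "targets": [
    {"translation":[4.5,-1.4,-1],"spin":-8,"jaw":1},
    {"translation":[9,-2.8,-2],"spin":-16,"jaw":1},
    {"translation":[13.5,-4.2,-3],"spin":-24,"jaw":1},
    {"translation":[18,-5.6,-4],"spin":-32,"jaw":1},
    {"translation":[22.5,-7,-5],"spin":-40,"jaw":1}
  ]
}}

```text
time: 0.6
tool_pos: [0.3501, -0.3672, 0.2769]
tool_rot: [-3.141, -0.0, 1.002]
contact_force: [0.3, -0.8, -0.5]
opening: 0.0919
grip_force: 0.0
```

Request:
{"op": "send_rows", "data": {
  "targets": [
    {"translation":[4.5,-0.8,0],"spin":-8,"jaw":1},
    {"translation":[9,-1.5,0],"spin":-16,"jaw":1},
    {"translation":[13.5,-2.2,0],"spin":-24,"jaw":1},
    {"translation":[18,-3,0],"spin":-32,"jaw":1},
    {"translation":[22.5,-3.8,0],"spin":-40,"jaw":1}
  ]
}}

```text
time: 1.1
tool_pos: [0.4395, -0.1572, 0.2765]
tool_rot: [-3.141, -0.0, 1.701]
contact_force: [0.6, -0.1, -0.8]
opening: 0.0914
grip_force: 0.0
```

Request:
{"op": "send_rows", "data": {
  "targets": [
    {"translation":[4,0.5,0],"spin":-8,"jaw":1},
    {"translation":[8,1,0],"spin":-16,"jaw":1},
    {"translation":[12,1.5,0],"spin":-24,"jaw":1},
    {"translation":[16,2,0],"spin":-32,"jaw":1},
    {"translation":[20,2.6,0],"spin":-40,"jaw":1}
  ]
}}

```text
time: 1.6
tool_pos: [0.4397, 0.0443, 0.2765]
tool_rot: [-3.141, -0.0, 2.399]
contact_force: [0.0, -0.2, 0.4]
opening: 0.0915
grip_force: 0.0
```

Request:
{"op": "send_rows", "data": {
  "targets": [
    {"translation":[1.4,1.1,0.5],"spin":-8,"jaw":1},
    {"translation":[2.7,2.2,1],"spin":-16,"jaw":1},
    {"translation":[4.1,3.4,1.5],"spin":-24,"jaw":1},
    {"translation":[5.5,4.5,2],"spin":-32,"jaw":1},
    {"translation":[5.5,4.5,2],"spin":-40,"jaw":1}
  ]
}}

```text
time: 2.1
tool_pos: [0.4295, 0.1147, 0.2557]
tool_rot: [3.141, -0.002, 3.099]
contact_force: [-0.3, 0.1, -0.2]
opening: 0.0914
grip_force: 0.0
```

```bash
python3 - <<'E'
from h import *
s=monitor.observe(); I,D=read_camera('wrist'); K,M,_=cam('wrist',s)
cv2.imwrite('pics/w1.png',I[:,:,::-1]); np.savez('w1',I=I,D=D,K=K,M=M); print(M.round(3))
E
```

```text
[[ 0.042 -0.954 -0.298  0.348]
 [ 0.999  0.04   0.014  0.117]
 [-0.001 -0.298  0.954  0.413]
 [ 0.     0.     0.     1.   ]]
```

View pics/w1.png

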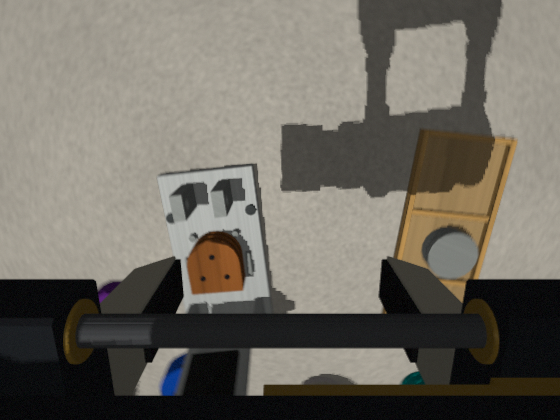

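The wrist view (bottom is +x) shows the jig front corners at about (160,175) and (256,164), the lugs at (183,200) and (225,195), and the heel at (216,265). The empty compartment is at (450,170) and the tin at (452,253). Gripper parts cover the lower band.

```bash
cat >> h.py <<'E'
def rect(P):
    (c,wh,a)=cv2.minAreaRect((P[:,:2]*1000).astype(np.float32)); return np.round(c,1),np.round(wh,1),round(a,2)
def big(m):
    n,l,s,_=cv2.connectedComponentsWithStats(m.astype(np.uint8)); k=1+np.argmax(s[1:,4]); return l==k
def inbox(C,x0,x1,y0,y1,z0,z1): return (C[...,0]>x0)&(C[...,0]<x1)&(C[...,1]>y0)&(C[...,1]<y1)&(C[...,2]>z0)&(C[...,2]<z1)
E
python3 - <<'E'
from h import *
z=np.load('w1.npz'); I,D,K,M=z['I'],z['D'],z['K'],z['M']; C=cloud(K,M,D)
C[D==0]=9
C[275:]=9
m=inbox(C,.38,.66,-.05,.12,-.01,.08); print('hist z jig',np.histogram(C[m][:,2],bins=np.arange(-.01,.08,.005)))
base=big(inbox(C,.38,.66,-.05,.12,.011,.021)); print('base',rect(C[base]),C[base][:,2].mean())
lug=inbox(C,.38,.66,-.05,.12,.061,.071); n,l,s,c=cv2.connectedComponentsWithStats(lug.astype(np.uint8))
for k in range(1,n):
    if s[k,4]>40: print('lug',rect(C[l==k]),C[l==k].mean(0).round(4),s[k,4])
h=big(inbox(C,.38,.66,-.05,.12,.040,.055)); print('heel',rect(C[h]),np.median(C[h][:,2]))
t=inbox(C,.36,.7,.2,.4,.008,.02); print('traywall',rect(C[t]))
t=big(inbox(C,.36,.7,.2,.4,.002,.009)&(np.arange(420)[:,None]<210)&(np.arange(560)>415)); print('floor',rect(C[t]),np.median(C[t][:,2]))
t=big(inbox(C,.36,.7,.2,.4,.02,.035)); print('tin',rect(C[t]))
for n,(u,v,zz) in dict(tc1=(420,130,.014),tc2=(514,139,.014),d1=(411,209,.014),d2=(490,218,.014),fl=(160,175,.016),fr=(256,164,.016),rr=(270,290,.016)).items(): print(n,onz(K,M,u,v,zz).round(4),C[v,u].round(4))
E
```

```text
hist z jig (array([   0, 7435, 3952,  119, 1314, 4808,  391,  172,  167,  176,  177,
       1683,   62,   78,  222,  525,    0]), array([-0.01 , -0.005,  0.   ,  0.005,  0.01 ,  0.015,  0.02 ,  0.025,
        0.03 ,  0.035,  0.04 ,  0.045,  0.05 ,  0.055,  0.06 ,  0.065,
        0.07 ,  0.075]))
base (array([485.9,  34.5]), array([129.5, 104.2]), 3.33) 0.015754533248641563
lug (array([445.3,  52.4]), array([26.3, 12.2]), 3.38) [0.4448 0.0526 0.0654] 361
lug (array([447.7,  12.4]), array([26.1, 12.7]), 3.33) [0.4473 0.0129 0.0654] 370
heel (array([509.8,  37.6]), array([57., 40.]), 86.41) 0.04762207772582738
traywall (array([475.4, 301.3]), array([101.3, 156.1]), 80.92)
floor (array([444.9, 308.5]), array([86.4, 80.3]), 81.23) 0.004338135103737234
tin (array([525. , 298.1]), array([55.3, 48.6]), 87.95)
tc1 [0.3898 0.2593 0.014 ] [ 3.912e-01  2.643e-01 -1.000e-04]
tc2 [0.4031 0.3579 0.014 ] [0.405  0.366  0.0006]
d1 [0.4753 0.2552 0.014 ] [0.4753 0.2552 0.0139]
d2 [0.4894 0.3436 0.014 ] [0.4901 0.3446 0.0121]
fl [ 0.4253 -0.016   0.016 ] [ 0.4256 -0.0165  0.0145]
fr [0.4177 0.0874 0.016 ] [ 4.206e-01  8.610e-02 -3.000e-04]
rr [0.5677 0.0946 0.016 ] [9. 9. 9.]
```

Lugs and base plate agree: jig yaw is 0.0586, lug_mid is (.4465,.0324), nest is (.5214,.0368), and heights are 16/48/66 mm as the text says. The empty compartment is at (.445,.3085) with floor 4–5 mm and tray yaw about -0.155. Next is the grasp of the drilled heel.

```bash
python3 -c "
from h import *
plan((.528,.0375,.2557,3.2002),(.528,.0375,.030,3.2002),(.528,.0375,.13,3.2002),(.445+.008,.3085-.001,.13,2.988))"
```

```text
now [0.4299 0.1139 0.256 ] 3.1059 rot [-3.1413e+00 -1.6000e-03  3.1059e+00] F [ 0.6 -0.4  0.3] t 2.15
shift [-10.08  -7.29   0.03] spin -5.4 rows 2.5
shift [-0.    0.   22.57] spin -0.0 rows 4.5
shift [ -0.   0. -10.] spin -0.0 rows 2.0
shift [ 5.91 27.39 -0.  ] spin 12.16 rows 5.6
```

Request:
{"op": "send_rows", "data": {
  "targets": [
    {"translation":[-4,-2.9,0],"spin":-2,"jaw":1},
    {"translation":[-8,-5.8,0],"spin":-4,"jaw":1},
    {"translation":[-10.1,-7.3,0],"spin":-5.4,"jaw":1},
    {"translation":[-10.1,-7.3,4],"spin":-5.4,"jaw":1},
    {"translation":[-10.1,-7.3,8],"spin":-5.4,"jaw":1}
  ]
}}

```text
time: 2.65
tool_pos: [0.5289, 0.0339, 0.176]
tool_rot: [-3.141, 0.002, -3.102]
contact_force: [-0.3, -0.6, -1.1]
opening: 0.0923
grip_force: 0.0
```

Request:
{"op": "send_rows", "data": {
  "targets": [
    {"translation":[0,0,4],"spin":0,"jaw":1},
    {"translation":[0,0,8],"spin":0,"jaw":1},
    {"translation":[0,0,10],"spin":0,"jaw":1},
    {"translation":[0,0,10],"spin":0,"jaw":1},
    {"translation":[0,0,10],"spin":0,"jaw":1}
  ]
}}

```text
time: 3.15
tool_pos: [0.5281, 0.0348, 0.0771]
tool_rot: [-3.141, 0.0, -3.099]
contact_force: [-0.5, -0.4, 1.0]
opening: 0.0923
grip_force: 0.0
```

```bash
python3 -c "
from h import *
plan((.528,.0375,.030,-3.083))"
```

```text
now [0.5281 0.0348 0.0771] -3.0993 rot [-3.1415  0.     -3.0993] F [-0.5 -0.4  1. ] t 3.15
shift [-0.    0.27  4.71] spin -0.93 rows 0.9
```

Request:
{"op": "send_rows", "data": {
  "targets": [
    {"translation":[0,0.27,2],"spin":-0.9,"jaw":1},
    {"translation":[0,0.27,4.7],"spin":-0.9,"jaw":1},
    {"translation":[0,0.27,4.7],"spin":-0.9,"jaw":1},
    {"translation":[0,0.27,4.7],"spin":-0.9,"jaw":0.4},
    {"translation":[0,0.27,4.7],"spin":-0.9,"jaw":0.4}
  ],
  "force": 25
}}

```text
time: 3.65
tool_pos: [0.529, 0.0376, 0.0316]
tool_rot: [-3.141, 0.003, -3.082]
contact_force: [0.3, 0.3, -0.1]
opening: 0.0801
grip_force: 0.0
```

Request:
{"op": "send_rows", "data": {
  "targets": [
    {"translation":[0,0,0],"spin":0,"jaw":0.4},
    {"translation":[0,0,0],"spin":0,"jaw":0.4},
    {"translation":[0,0,0],"spin":0,"jaw":0.4},
    {"translation":[0,0,0],"spin":0,"jaw":0.4},
    {"translation":[0,0,0],"spin":0,"jaw":0.4}
  ]
}}

```text
time: 4.15
tool_pos: [0.5279, 0.0377, 0.0302]
tool_rot: [-3.141, 0.001, -3.082]
contact_force: [-0.8, 0.7, 6.2]
opening: 0.0558
grip_force: 24.9
```

Request:
{"op": "send_rows", "data": {
  "targets": [
    {"translation":[0,0,-2],"spin":0,"jaw":0.4},
    {"translation":[0,0,-5],"spin":0,"jaw":0.4},
    {"translation":[0,0,-9],"spin":0,"jaw":0.4},
    {"translation":[1,5,-10],"spin":2,"jaw":0.4},
    {"translation":[2,9.8,-10],"spin":4,"jaw":0.4}
  ]
}}

```text
time: 4.65
tool_pos: [0.5034, 0.1336, 0.1317]
tool_rot: [3.141, 0.005, 3.126]
contact_force: [0.6, 1.3, -1.9]
opening: 0.0554
grip_force: 24.9
```

Request:
{"op": "send_rows", "data": {
  "targets": [
    {"translation":[1.2,4.5,0],"spin":2,"jaw":0.4},
    {"translation":[2.4,9,0],"spin":4,"jaw":0.4},
    {"translation":[3.9,13.5,0],"spin":6,"jaw":0.4},
    {"translation":[5.2,17.2,0],"spin":8.2,"jaw":0.4},
    {"translation":[5.2,17.2,0],"spin":8.2,"jaw":0.4}
  ]
}}

```text
time: 5.15
tool_pos: [0.4497, 0.3099, 0.1293]
tool_rot: [3.141, -0.001, 2.993]
contact_force: [0.6, 0.0, -0.8]
opening: 0.0556
grip_force: 24.9
```

```bash
python3 -c "
from h import *
s=monitor.observe(); I,D=read_camera('wrist'); K,M,_=cam('wrist',s)
cv2.imwrite('pics/w2.png',I[:,:,::-1]); np.savez('w2',I=I,D=D,K=K,M=M); print(s['opening'],s['grip_force'])
plan((.453,.3075,.021,2.988))"
```

```text
0.05560386770627185 24.921514838933945
now [0.4506 0.3078 0.1292] 2.9926 rot [-3.1411e+00 -6.0000e-04  2.9926e+00] F [-0.9 -0.1 -1.1] t 5.2
shift [-0.24  0.   10.82] spin 0.26 rows 2.2
```

View pics/w2.png

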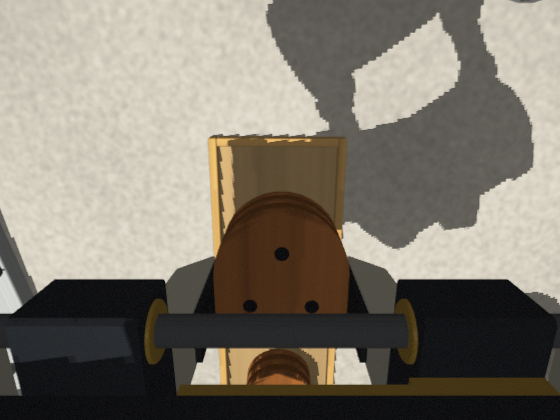

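The heel is held square at (282,250). The tray's front wall corners are at (210,138) and (345,140), and the new heel's round end shows at (278,365). I'll check the compartment centre from this second view.

```bash
python3 -c "
from h import *
z=np.load('w2.npz'); K,M,D=z['K'],z['M'],z['D']; C=cloud(K,M,D)
a,b=onz(K,M,210,138,.014),onz(K,M,345,140,.014); print(a,b,(a+b)/2, (a+b)/2+np.array([np.cos(-.155),np.sin(-.155),0])*.046)
h=big(inbox(C,.3,.6,.2,.4,.10,.15)&(np.arange(420)[:,None]<300)); print('held heel',rect(C[h]),np.median(C[h][:,2]))
"
```

```text
[0.39148807 0.26629161 0.014     ] [0.40716308 0.3613662  0.014     ] [0.39932558 0.3138289  0.014     ] [0.44477411 0.30672742 0.014     ]
held heel (array([431.6, 311.1]), array([89.6, 39.8]), 81.99) 0.1464047542253191
```

Request:
{"op": "send_rows", "data": {
  "targets": [
    {"translation":[-0.1,0,4],"spin":0.3,"jaw":0.4},
    {"translation":[-0.2,0,8],"spin":0.3,"jaw":0.4},
    {"translation":[-0.2,0,10.3],"spin":0.3,"jaw":0.4},
    {"translation":[-0.2,0,10.85],"spin":0.3,"jaw":0.4},
    {"translation":[-0.2,0,10.85],"spin":0.3,"jaw":0.4}
  ]
}}

```text
time: 5.7
tool_pos: [0.4536, 0.3042, 0.0207]
tool_rot: [-3.14, -0.002, 2.982]
contact_force: [0.9, -0.6, -0.8]
opening: 0.0555
grip_force: 24.9
```

Request:
{"op": "send_rows", "data": {
  "targets": [
    {"translation":[0,0,0.05],"spin":0,"jaw":0.4},
    {"translation":[0,0,0.05],"spin":0,"jaw":0.7},
    {"translation":[0,0,0.05],"spin":0,"jaw":0.9},
    {"translation":[0,0,0.05],"spin":0,"jaw":0.9},
    {"translation":[0,0,0.05],"spin":0,"jaw":0.9}
  ]
}}

```text
time: 6.2
tool_pos: [0.4539, 0.3058, 0.0209]
tool_rot: [3.141, 0.0, 2.983]
contact_force: [0.7, -0.3, -0.3]
opening: 0.0812
grip_force: 0.0
```

Request:
{"op": "send_rows", "data": {
  "targets": [
    {"translation":[0,0,-3],"spin":0,"jaw":1},
    {"translation":[0,0,-7],"spin":0,"jaw":1},
    {"translation":[0,0,-11],"spin":0,"jaw":1},
    {"translation":[0,0,-15],"spin":0,"jaw":1},
    {"translation":[3,0,-18],"spin":0,"jaw":1}
  ]
}}

```text
time: 6.7
tool_pos: [0.4268, 0.3104, 0.2034]
tool_rot: [3.139, 0.004, 2.981]
contact_force: [0.4, 1.5, 0.1]
opening: 0.0918
grip_force: 0.0
```

```bash
python3 - <<'E'
from h import *
s=monitor.observe(); I,D=read_camera('wrist'); K,M,_=cam('wrist',s)
It,Dt=read_camera('top'); np.savez('top3',I=It,D=Dt)
np.savez('w3',I=I,D=D,K=K,M=M); cv2.imwrite('pics/w3.png',I[:,:,::-1])
Kt,Mt,_=cam('top'); Ct=cloud(Kt,Mt,Dt); print('tool',s['tool_pos'],s['opening'])
C=cloud(K,M,D); h=big(inbox(C,.36,.52,.23,.38,.03,.045)); print('drilled',rect(C[h]),np.median(C[h][:,2]))
C=Ct; C[Dt==0]=9
h=inbox(C,.54,.70,.2,.36,.028,.045); print('new top',h.sum(),rect(C[h]) if h.sum()>10 else 0)
a=cv2.resize(It[180:310,110:230][:,:,::-1],None,fx=3,fy=3,interpolation=cv2.INTER_CUBIC); b=cv2.resize(I[:,:,::-1],(420,315)); 
b=cv2.copyMakeBorder(b,0,a.shape[0]-315,0,0,cv2.BORDER_CONSTANT); cv2.imwrite('pics/c3.png',np.hstack([a,b]))
E
```

```text
tool [0.42678208 0.31040935 0.20342284] 0.09181565113500358
drilled (array([446.9, 304.9]), array([56. , 60.4]), 80.32) 0.03658073969469949
new top 628 (array([588.7, 288.3]), array([ 57.1, 108.5]), 77.94)
```

View pics/c3.png

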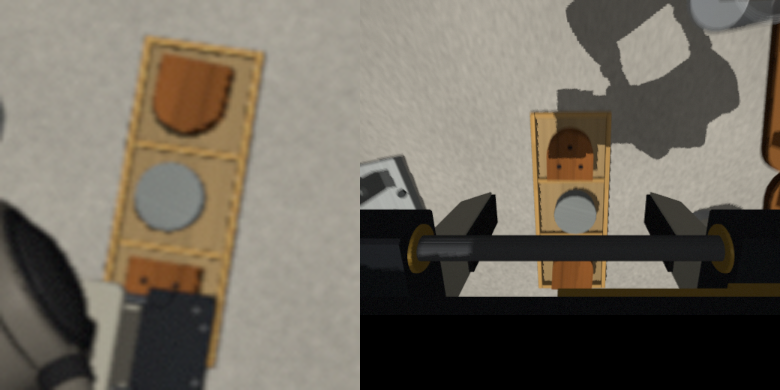

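The left crop (top camera) shows the new heel at (193,93) with its round end towards the robot, the tin in the middle, and the drilled heel lying flat in the near compartment. The right crop (wrist) confirms it. I'll move over the new heel and measure it.

```bash
cat >> h.py <<'E'
def dheel(C,m):
    """D-shape: rect dims, breast edge, from hull of top points"""
    c,wh,a=cv2.minAreaRect((C[m][:,:2]*1000).astype(np.float32)); return c,wh,a
E
python3 - <<'E'
from h import *
z=np.load('top3.npz'); K,M,_=cam('top'); D=z['D']; C=cloud(K,M,D); C[D==0]=9
h=big(inbox(C,.57,.70,.2,.36,.028,.045)); print('new top',h.sum(),rect(C[h]),np.median(C[h][:,2]))
plan((.60,.285,.20,2.983))
E
```

```text
new top 518 (array([612.1, 283.5]), array([57.5, 59.6]), 76.44) 0.03792166010555864
now [0.4236 0.3118 0.2052] 2.9845 rot [3.1369 0.0052 2.9845] F [ 0.4 -0.3 -0.8] t 6.8
shift [-17.84   0.11   0.52] spin 0.09 rows 3.6
```

Request:
{"op": "send_rows", "data": {
  "targets": [
    {"translation":[-4.5,0,0],"spin":0,"jaw":1},
    {"translation":[-9,0,0],"spin":0,"jaw":1},
    {"translation":[-13.5,0,0],"spin":0,"jaw":1},
    {"translation":[-17.8,0,0.5],"spin":0,"jaw":1},
    {"translation":[-17.8,0,0.5],"spin":0,"jaw":1}
  ]
}}

```text
time: 7.3
tool_pos: [0.6038, 0.2798, 0.1918]
tool_rot: [-3.139, -0.001, 2.98]
contact_force: [0.2, -0.2, -1.5]
opening: 0.0917
grip_force: 0.0
```

```bash
python3 - <<'E'
from h import *
s=monitor.observe(); I,D=read_camera('wrist'); K,M,_=cam('wrist',s); C=cloud(K,M,D); C[D==0]=9
np.savez('w4',I=I,D=D,K=K,M=M)
h=big(inbox(C,.57,.70,.2,.36,.030,.045)); P=C[h]; print('new',h.sum(),rect(P),np.median(P[:,2]))
# side directions: project in candidate yaws, straight part widths
import numpy as np
for a in (.15,.19,.22,.24,.27):
    ux=np.array([np.cos(-a),np.sin(-a)]);uy=np.array([-ux[1],ux[0]]); q=P[:,:2]@np.c_[ux,uy]; print(a,np.ptp(q,0).round(4), ((q.max(0)+q.min(0))/2)@np.c_[ux,uy].T)
plan((.612,.2835,.022,2.983))
E
```

```text
new 3966 (array([610.7, 282. ]), array([56.1, 60.2]), 77.44) 0.03656335766887173
0.15 [0.0614 0.0578] [0.61107124 0.28094727]
0.19 [0.0607 0.0568] [0.61083092 0.28153441]
0.22 [0.0602 0.0561] [0.61070057 0.28204885]
0.24 [0.0605 0.0564] [0.61087064 0.28224606]
0.27 [0.061  0.0571] [0.61120758 0.28261068]
now [0.6015 0.2808 0.1925] 2.9807 rot [-3.1396e+00 -3.0000e-03  2.9807e+00] F [-0.4  0.8 -0.1] t 7.35
shift [-1.    0.43 17.05] spin -0.13 rows 3.4
```

```bash
python3 -c "
from h import *
plan((.6185,.2803,.0195,2.9226))"
```

```text
now [0.6015 0.2808 0.1925] 2.9807 rot [-3.1396e+00 -3.0000e-03  2.9807e+00] F [-0.4  0.8 -0.1] t 7.35
shift [-1.69  0.22 17.3 ] spin 3.33 rows 3.5
```

Request:
{"op": "send_rows", "data": {
  "targets": [
    {"translation":[-1.7,0.2,4],"spin":3.3,"jaw":1},
    {"translation":[-1.7,0.2,8],"spin":3.3,"jaw":1},
    {"translation":[-1.7,0.2,12],"spin":3.3,"jaw":1},
    {"translation":[-1.7,0.2,13],"spin":3.3,"jaw":1},
    {"translation":[-1.7,0.2,13],"spin":3.3,"jaw":1}
  ]
}}

```text
time: 7.85
tool_pos: [0.6155, 0.2816, 0.0643]
tool_rot: [-3.14, -0.003, 2.926]
contact_force: [-0.4, -0.5, 0.6]
opening: 0.0922
grip_force: 0.0
```

```bash
python3 -c "
from h import *
plan((.6185,.2803,.0195,2.9226))"
```

```text
now [0.6155 0.2816 0.0643] 2.9263 rot [-3.1395 -0.0034  2.9263] F [-0.4 -0.5  0.6] t 7.85
shift [-0.33 -0.07  4.48] spin 0.21 rows 0.9
```

Request:
{"op": "send_rows", "data": {
  "targets": [
    {"translation":[-0.3,-0.05,2],"spin":0.2,"jaw":1},
    {"translation":[-0.3,-0.05,4.35],"spin":0.2,"jaw":1},
    {"translation":[-0.3,-0.05,4.35],"spin":0.2,"jaw":1},
    {"translation":[-0.3,-0.05,4.35],"spin":0.2,"jaw":0.4},
    {"translation":[-0.3,-0.05,4.35],"spin":0.2,"jaw":0.4}
  ],
  "force": 25
}}

```text
time: 8.35
tool_pos: [0.6212, 0.2811, 0.0249]
tool_rot: [3.14, 0.004, 2.922]
contact_force: [0.2, 1.0, -0.3]
opening: 0.08
grip_force: 0.0
```

Request:
{"op": "send_rows", "data": {
  "targets": [
    {"translation":[0,0,0],"spin":0,"jaw":0.4},
    {"translation":[0,0,0],"spin":0,"jaw":0.4},
    {"translation":[0,0,0],"spin":0,"jaw":0.4},
    {"translation":[0,0,0],"spin":0,"jaw":0.4},
    {"translation":[0,0,0],"spin":0,"jaw":0.4}
  ]
}}

```text
time: 8.85
tool_pos: [0.6201, 0.2806, 0.0228]
tool_rot: [3.141, 0.001, 2.922]
contact_force: [-1.1, 0.0, 3.8]
opening: 0.0555
grip_force: 25.0
```

```bash
python3 -c "
from h import *
plan((.6185,.2803,.17,2.9226),(.49,.16,.17,3.06),(.528,.0373,.13,3.2002))"
```

```text
now [0.6201 0.2806 0.0228] 2.922 rot [3.1412e+00 7.0000e-04 2.9220e+00] F [-1.1  0.   3.8] t 8.85
shift [  0.15  -0.07 -14.72] spin -0.03 rows 2.9
shift [  9.93 -14.53  -0.  ] spin -7.87 rows 3.5
shift [ -4.79 -11.92   4.  ] spin -8.03 rows 2.7
```

Request:
{"op": "send_rows", "data": {
  "targets": [
    {"translation":[0,0,-2],"spin":0,"jaw":0.4},
    {"translation":[0,0,-5],"spin":0,"jaw":0.4},
    {"translation":[0.5,-1,-9],"spin":-1,"jaw":0.4},
    {"translation":[2.5,-4,-12],"spin":-2,"jaw":0.4},
    {"translation":[5,-7.3,-13],"spin":-4,"jaw":0.4}
  ]
}}

```text
time: 9.35
tool_pos: [0.5564, 0.2201, 0.1551]
tool_rot: [3.14, 0.006, 2.993]
contact_force: [0.4, -0.5, -0.2]
opening: 0.0557
grip_force: 25.0
```

Request:
{"op": "send_rows", "data": {
  "targets": [
    {"translation":[2.5,-3.6,0],"spin":-2,"jaw":0.4},
    {"translation":[5,-7.2,0],"spin":-4,"jaw":0.4},
    {"translation":[4.5,-11,1],"spin":-7,"jaw":0.4},
    {"translation":[3,-15,2],"spin":-10,"jaw":0.4},
    {"translation":[1.8,-18.5,2.5],"spin":-12,"jaw":0.4}
  ]
}}

```text
time: 9.85
tool_pos: [0.5092, 0.0382, 0.1266]
tool_rot: [-3.141, -0.001, -3.08]
contact_force: [0.4, 0.4, -0.7]
opening: 0.0557
grip_force: 25.0
```

```bash
python3 - <<'E'
from h import *
s=monitor.observe(); I,D=read_camera('wrist'); K,M,_=cam('wrist',s); C=cloud(K,M,D); C[D==0]=9
np.savez('w5',I=I,D=D,K=K,M=M); cv2.imwrite('pics/w5.png',I[:,:,::-1])
z=s['tool_pos'][2]
h=big(inbox(C,.42,.6,-.05,.12,z+.005,z+.03)&(np.arange(420)[:,None]<290)); print('held top',rect(C[h]),np.median(C[h][:,2])-z)
plan((.530,.0373,.036,3.2002-2*np.pi))
E
```

```text
held top (array([488.4,  35.5]), array([39.1, 90.2]), 4.06) 0.013837361042841084
now [0.5104 0.0335 0.126 ] -3.0807 rot [-3.1387e+00 -7.0000e-04 -3.0807e+00] F [ 1.3 -4.  -1.4] t 9.9
shift [-1.98  0.26  9.  ] spin 0.13 rows 1.8
```

View pics/w5.png

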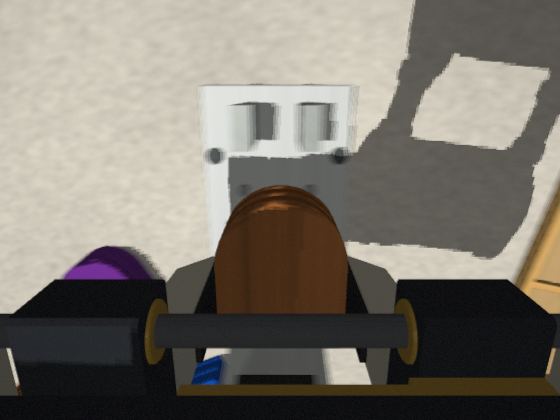

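The held heel's round end points to the lugs, with its tip at about (282,188). The lug tops are at (245,120) and (315,120). The arm was still settling, so I'll re-read it at rest.

Request:
{"op": "send_rows", "data": {
  "targets": [
    {"translation":[-1.5,0.2,2],"spin":0,"jaw":0.4},
    {"translation":[-1.5,0.2,3],"spin":0,"jaw":0.4},
    {"translation":[-1.5,0.2,3],"spin":0,"jaw":0.4},
    {"translation":[-1.5,0.2,3],"spin":0,"jaw":0.4},
    {"translation":[-1.5,0.2,3],"spin":0,"jaw":0.4}
  ]
}}

```text
time: 10.4
tool_pos: [0.5246, 0.0432, 0.0978]
tool_rot: [-3.141, 0.001, -3.081]
contact_force: [-0.4, 0.2, -1.1]
opening: 0.0559
grip_force: 25.0
```

```bash
python3 - <<'E'
from h import *
s=monitor.observe(); I,D=read_camera('wrist'); K,M,_=cam('wrist',s); C=cloud(K,M,D); C[D==0]=9
z=s['tool_pos'][2]; p=s['tool_pos']; a=s['tool_rot'][2]+np.pi
hsv=cv2.cvtColor(I,cv2.COLOR_RGB2HSV)
h=big(inbox(C,.42,.6,-.05,.12,z+.010,z+.018)&(np.arange(420)[:,None]<300)&(hsv[...,1]>120)); P=C[h]
print(np.median(P[:,2])-z, rect(P))
ux=np.array([np.cos(a),np.sin(a)]);uy=np.array([-ux[1],ux[0]]); q=(P[:,:2]-p[:2])@np.c_[ux,uy]
print('heel in tool frame: xmin',q[:,0].min(),'y',q[:,1].min(),q[:,1].max())
# jig re-measure
lug=inbox(C,.38,.48,-.05,.12,.061,.071); n,l,st,c=cv2.connectedComponentsWithStats(lug.astype(np.uint8))
for k in range(1,n):
    if st[k,4]>40: print('lug',rect(C[l==k]),st[k,4])
b=big(inbox(C,.38,.6,-.06,.13,.011,.021)); print('base',rect(C[b]))
plan((.530,.0373,.036,3.2002-2*np.pi))
E
```

```text
0.013749834864207305 (array([506.1,  41.1]), array([43.8, 56.7]), 3.18)
heel in tool frame: xmin -0.04044063148657635 y -0.029361366964000112 0.027352170946179786
lug (array([447.9,  12.7]), array([25.8, 12.3]), 3.39) 1441
lug (array([445.3,  52.6]), array([25.6, 12.1]), 2.99) 1420
base (array([488.,  35.]), array([132.9, 104.3]), 3.36)
now [0.5247 0.0432 0.0979] -3.0812 rot [-3.1414e+00  1.0000e-03 -3.0812e+00] F [ 1.   0.4 -0.7] t 10.45
shift [-0.5  -0.62  6.19] spin 0.1 rows 1.2
```

Request:
{"op": "send_rows", "data": {
  "targets": [
    {"translation":[-0.7,-0.4,1],"spin":0,"jaw":0.4},
    {"translation":[-0.7,-0.4,3.5],"spin":0,"jaw":0.4},
    {"translation":[-0.7,-0.4,4.5],"spin":0,"jaw":0.4},
    {"translation":[-0.7,-0.4,4.5],"spin":0,"jaw":0.4},
    {"translation":[-0.7,-0.4,4.5],"spin":0,"jaw":0.4}
  ]
}}

```text
time: 10.95
tool_pos: [0.5321, 0.0391, 0.0523]
tool_rot: [-3.141, -0.0, -3.082]
contact_force: [0.0, 0.2, -1.2]
opening: 0.0556
grip_force: 25.0
```

```bash
python3 -c "
from h import *
plan((.5318,.0386,.0350,3.1992-2*np.pi))"
```

```text
now [0.5321 0.0391 0.0523] -3.0819 rot [-3.1415 -0.     -3.0819] F [ 0.   0.2 -1.2] t 10.95
shift [ 0.03 -0.05  1.73] spin 0.12 rows 0.3
```

Request:
{"op": "send_rows", "data": {
  "targets": [
    {"translation":[0,-0.05,0.8],"spin":0,"jaw":0.4},
    {"translation":[0,-0.05,1.4],"spin":0,"jaw":0.4},
    {"translation":[0,-0.05,1.75],"spin":0,"jaw":0.4},
    {"translation":[0,-0.05,1.75],"spin":0,"jaw":0.4},
    {"translation":[0,-0.05,1.75],"spin":0,"jaw":0.4}
  ]
}}

```text
time: 11.45
tool_pos: [0.5319, 0.0387, 0.0347]
tool_rot: [-3.142, -0.0, -3.082]
contact_force: [0.2, 0.6, -0.5]
opening: 0.056
grip_force: 25.0
```

Request:
{"op": "send_rows", "data": {
  "targets": [
    {"translation":[0,0,0.03],"spin":0,"jaw":0.7},
    {"translation":[0,0,0.03],"spin":0,"jaw":0.9},
    {"translation":[0,0,0.03],"spin":0,"jaw":0.9},
    {"translation":[0,0,0.03],"spin":0,"jaw":0.9},
    {"translation":[0,0,0],"spin":0,"jaw":0.9}
  ]
}}

```text
time: 11.95
tool_pos: [0.5319, 0.0387, 0.0348]
tool_rot: [-3.142, 0.0, -3.082]
contact_force: [-0.0, 0.3, 0.2]
opening: 0.0821
grip_force: 0.0
```

Request:
{"op": "send_rows", "data": {
  "targets": [
    {"translation":[0,0,-3],"spin":0,"jaw":0.9},
    {"translation":[0,0,-7],"spin":0,"jaw":0.9},
    {"translation":[3,0,-12],"spin":0,"jaw":0.9},
    {"translation":[5,0,-16],"spin":0,"jaw":0.9},
    {"translation":[5,0,-18],"spin":0,"jaw":0.5}
  ]
}}

```text
time: 12.45
tool_pos: [0.4808, 0.0357, 0.2183]
tool_rot: [-3.141, 0.003, -3.082]
contact_force: [0.1, 0.3, -0.3]
opening: 0.0784
grip_force: 0.0
```

Request:
{"op": "send_rows", "data": {
  "targets": [
    {"translation":[0,0,-2],"spin":0,"jaw":0},
    {"translation":[0,0,-2],"spin":0,"jaw":0},
    {"translation":[0,0,-2],"spin":0,"jaw":0},
    {"translation":[0,0,-2],"spin":0,"jaw":0},
    {"translation":[0,0,-2],"spin":0,"jaw":0}
  ]
}}

```text
time: 12.95
tool_pos: [0.4815, 0.0358, 0.2333]
tool_rot: [3.141, -0.003, -3.082]
contact_force: [-0.1, -0.2, -0.0]
opening: 0.0389
grip_force: 0.0
```

```bash
python3 - <<'E'
from h import *
s=monitor.observe(); I,D=read_camera('wrist'); K,M,_=cam('wrist',s); C=cloud(K,M,D); C[D==0]=9
np.savez('w6',I=I,D=D,K=K,M=M); cv2.imwrite('pics/w6.png',I[:,:,::-1])
hsv=cv2.cvtColor(I,cv2.COLOR_RGB2HSV)
h=big(inbox(C,.42,.6,-.03,.1,.043,.053)&(hsv[...,1]>100)); P=C[h]; print('heel',h.sum(),rect(P),np.median(P[:,2]),P[:,2].std())
a=.058;ux=np.array([np.cos(a),np.sin(a)]);uy=np.array([-ux[1],ux[0]]); q=(P[:,:2]-[.5215,.037])@np.c_[ux,uy]; print('in nest',q.min(0),q.max(0))
for nm,CC in (('w',C),):
    m=inbox(CC,.55,.72,-.02,.1,.075,.25); print(nm,m.sum(),rect(CC[m]) if m.sum()>5 else '', CC[m].min(0),CC[m].max(0))
It,Dt=read_camera('top'); K,M,_=cam('top'); C=cloud(K,M,Dt); np.savez('top6',I=It,D=Dt)
m=inbox(C,.55,.72,-.02,.1,.075,.25); print('top',m.sum(),C[m].min(0),C[m].max(0))
# side line of leaf: x vs z
Q=C[m]; print(np.polyfit(Q[:,2],Q[:,0],1))
plan()
E
```

```text
heel 3030 (array([521.6,  36.6]), array([59.4, 55.8]), 2.95) 0.047519596309581 0.0008196105683750662
in nest [-0.02966866 -0.02831392] [0.02983388 0.02739205]
w 3805 (array([593.4,  41.2]), array([13.6, 64.3]), 2.61) [0.58556764 0.00885176 0.07500222] [0.60139894 0.07353206 0.16958068]
top 499 [0.58798466 0.01139119 0.08417351] [0.61716988 0.07547383 0.22000369]
[0.12289427 0.57791612]
now [0.4817 0.0358 0.2337] -3.0819 rot [ 3.1414e+00 -1.9000e-03 -3.0819e+00] F [ 1.2 -0.  -1.3] t 13.05
```

View pics/w6.png

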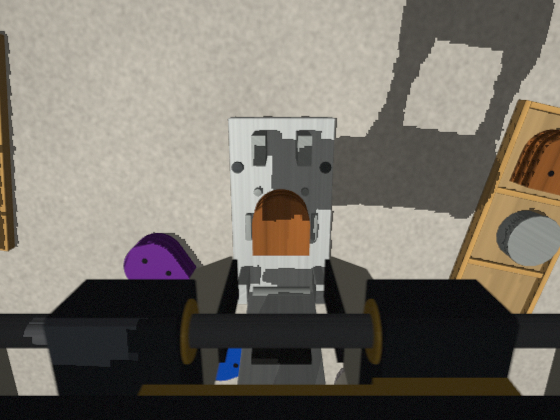

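The new heel sits square in the nest (top at (281,225) between the bars): its centre is within 0.5 mm and its top at 47.5 mm. The leaf stands at about 1.69 rad. Next I close the fingers, pass over the leaf and swing it shut from behind.

Request:
{"op": "send_rows", "data": {
  "targets": [
    {"translation":[0,-0.1,-1.5],"spin":0,"jaw":0},
    {"translation":[-4.5,-0.1,-1.5],"spin":0,"jaw":0},
    {"translation":[-9,-0.1,-1.5],"spin":0,"jaw":0},
    {"translation":[-13.5,-0.1,-1.5],"spin":0,"jaw":0},
    {"translation":[-16,-0.1,-1.5],"spin":0,"jaw":0}
  ]
}}

```text
time: 13.55
tool_pos: [0.6441, 0.0444, 0.2482]
tool_rot: [3.142, -0.001, -3.082]
contact_force: [-0.8, 0.4, -0.4]
opening: 0.0
grip_force: 0.0
```

Request:
{"op": "send_rows", "data": {
  "targets": [
    {"translation":[0,0,0],"spin":0,"jaw":0},
    {"translation":[0,0,3],"spin":0,"jaw":0},
    {"translation":[0,0,6],"spin":0,"jaw":0},
    {"translation":[0,0,6],"spin":0,"jaw":0},
    {"translation":[0,0,6],"spin":0,"jaw":0}
  ]
}}

```text
time: 14.05
tool_pos: [0.6412, 0.0442, 0.19]
tool_rot: [-3.142, -0.001, -3.082]
contact_force: [0.3, 0.0, -0.5]
opening: 0.0006
grip_force: 0.0
```

```bash
cat >> h.py <<'E'
JO=np.array([.5215,.037]);JA=.058
def jig():
    s=monitor.observe(); a=JA; U=np.array([[np.cos(a),-np.sin(a)],[np.sin(a),np.cos(a)]])
    return np.r_[(s['tool_pos'][:2]-JO)@U, s['tool_pos'][2]]*100
E
python3 - <<'E'
from h import *
p=jig(); print(p.round(2)); plan()
for i,th in enumerate(np.linspace(1.65,0,14)):
    s=13.0-1.25*(1.65-th)/1.65
    x=6.8-s*np.cos(th)+.8*np.sin(th)+.95; z=5.8+s*np.sin(th)+.8*np.cos(th)
    print(i,round(th,2),'shift from now',round(-(x-p[0]),1),0,round(-(z-p[2]),1))
E
```

```text
[11.99  0.03 19.  ]
now [0.6412 0.0442 0.19  ] -3.0819 rot [-3.1416e+00 -1.1000e-03 -3.0819e+00] F [ 0.3  0.  -0.5] t 14.05
0 1.65 shift from now 2.4 0 0.3
1 1.52 shift from now 4.1 0 0.3
2 1.4 shift from now 5.7 0 0.5
3 1.27 shift from now 7.3 0 0.8
4 1.14 shift from now 8.8 0 1.4
5 1.02 shift from now 10.2 0 2.1
6 0.89 shift from now 11.5 0 3.1
7 0.76 shift from now 12.6 0 4.1
8 0.63 shift from now 13.6 0 5.3
9 0.51 shift from now 14.5 0 6.6
10 0.38 shift from now 15.1 0 8.0
11 0.25 shift from now 15.6 0 9.4
12 0.13 shift from now 15.9 0 10.9
13 0.0 shift from now 16.0 0 12.4
```

Request:
{"op": "send_rows", "data": {
  "targets": [
    {"translation":[1.6,0,0.3],"spin":0,"jaw":0},
    {"translation":[2.8,0,0.3],"spin":0,"jaw":0},
    {"translation":[4.1,0,0.3],"spin":0,"jaw":0},
    {"translation":[5.7,0,0.5],"spin":0,"jaw":0},
    {"translation":[7.3,0,0.8],"spin":0,"jaw":0}
  ]
}}

```text
time: 14.55
tool_pos: [0.5702, 0.0398, 0.185]
tool_rot: [-3.141, 0.007, -3.082]
contact_force: [2.2, -0.3, 0.9]
opening: 0.0005
grip_force: 1.0
```

Request:
{"op": "send_rows", "data": {
  "targets": [
    {"translation":[1.5,0,0.6],"spin":0,"jaw":0},
    {"translation":[2.9,0,1.3],"spin":0,"jaw":0},
    {"translation":[4.2,0,2.3],"spin":0,"jaw":0},
    {"translation":[5.3,0,3.3],"spin":0,"jaw":0},
    {"translation":[6.3,0,4.5],"spin":0,"jaw":0}
  ]
}}

```text
time: 15.05
tool_pos: [0.5071, 0.036, 0.1393]
tool_rot: [-3.141, 0.006, -3.082]
contact_force: [-0.8, 0.6, 1.8]
opening: 0.0004
grip_force: 0.5
```

```bash
python3 -c "
from h import *
print(jig().round(2)); plan()"
```

```text
[-1.45 -0.02 13.93]
now [0.5071 0.036  0.1393] -3.0819 rot [-3.1407  0.0056 -3.0819] F [-0.8  0.6  1.8] t 15.05
```

Request:
{"op": "send_rows", "data": {
  "targets": [
    {"translation":[0.9,0,1.3],"spin":0,"jaw":0},
    {"translation":[1.5,0,2.7],"spin":0,"jaw":0},
    {"translation":[2.0,0,4.1],"spin":0,"jaw":0},
    {"translation":[2.3,0,5.3],"spin":0,"jaw":0},
    {"translation":[2.4,0,6.2],"spin":0,"jaw":0}
  ]
}}

```text
time: 15.55
tool_pos: [0.483, 0.0346, 0.076]
tool_rot: [-3.141, 0.003, -3.082]
contact_force: [-0.5, 0.7, 0.6]
opening: 0.0003
grip_force: 0.4
```

Request:
{"op": "send_rows", "data": {
  "targets": [
    {"translation":[0,0,0.4],"spin":0,"jaw":0},
    {"translation":[0,0,0.7],"spin":0,"jaw":0},
    {"translation":[0,0,1.0],"spin":0,"jaw":0},
    {"translation":[0,0,1.0],"spin":0,"jaw":0},
    {"translation":[0,0,1.0],"spin":0,"jaw":0}
  ]
}}

```text
time: 16.05
tool_pos: [0.4828, 0.0347, 0.0662]
tool_rot: [-3.141, 0.002, -3.082]
contact_force: [-3.2, 0.5, 11.5]
opening: 0.0006
grip_force: 5.8
```

```bash
python3 -c "
from h import *
print(jig().round(2)); plan()"
```

```text
[-3.88 -0.01  6.62]
now [0.4828 0.0347 0.0662] -3.0817 rot [-3.1411e+00  2.0000e-03 -3.0817e+00] F [-3.2  0.5 11.5] t 16.05
```

The leaf is shut, pressing at 11.5 N with the face at 66 mm. Now the pin: lift off, turn and look over the rest.

```bash
python3 -c "
from h import *
plan((.4828,.0347,.17,3.2015),(.47,-.12,.20,2.60),(.46,-.24,.20,2.05),(.46,-.35,.20,1.61))
p,K=0,0"
```

```text
now [0.4828 0.0347 0.0662] -3.0817 rot [-3.1411e+00  2.0000e-03 -3.0817e+00] F [-3.2  0.5 11.5] t 16.05
shift [ -0.     0.   -10.38] spin -360.0 rows 41.9
shift [  2.2  -15.37  -3.  ] spin 34.46 rows 4.0
shift [ -5.33 -10.8   -0.  ] spin 31.51 rows 3.7
shift [-9.76 -5.07 -0.  ] spin 25.21 rows 2.9
```

Request:
{"op": "send_rows", "data": {
  "targets": [
    {"translation":[0,0,-1],"spin":0,"jaw":0},
    {"translation":[0,0,-4],"spin":0,"jaw":0},
    {"translation":[0,0,-8],"spin":0,"jaw":0},
    {"translation":[0,0,-12],"spin":0,"jaw":0},
    {"translation":[0,0,-13.4],"spin":0,"jaw":0}
  ]
}}

```text
time: 16.55
tool_pos: [0.4841, 0.0346, 0.2034]
tool_rot: [-3.14, 0.008, -3.082]
contact_force: [-0.1, -0.3, -1.0]
opening: 0.0006
grip_force: 0.0
```

Request:
{"op": "send_rows", "data": {
  "targets": [
    {"translation":[0.4,-3,0],"spin":7,"jaw":0.2},
    {"translation":[0.9,-6,0],"spin":14,"jaw":0.45},
    {"translation":[1.3,-9,0],"spin":21,"jaw":0.45},
    {"translation":[1.8,-12,0],"spin":28,"jaw":0.45},
    {"translation":[2.2,-15.4,0],"spin":34.5,"jaw":0.45}
  ]
}}

```text
time: 17.05
tool_pos: [0.4692, -0.1213, 0.1995]
tool_rot: [3.141, 0.001, 2.595]
contact_force: [0.2, -0.0, -0.1]
opening: 0.0359
grip_force: 0.0
```

Request:
{"op": "send_rows", "data": {
  "targets": [
    {"translation":[-1,-2.2,0],"spin":6.5,"jaw":0.45},
    {"translation":[-2.1,-4.4,0],"spin":13,"jaw":0.45},
    {"translation":[-3.2,-6.5,0],"spin":19.5,"jaw":0.45},
    {"translation":[-4.3,-8.6,0],"spin":26,"jaw":0.45},
    {"translation":[-5.3,-10.8,0],"spin":31.5,"jaw":0.45}
  ]
}}

```text
time: 17.55
tool_pos: [0.459, -0.2413, 0.1994]
tool_rot: [3.141, 0.001, 2.045]
contact_force: [0.4, -0.1, 0.1]
opening: 0.0413
grip_force: 0.0
```

Request:
{"op": "send_rows", "data": {
  "targets": [
    {"translation":[-3.3,-1.7,0],"spin":8,"jaw":0.45},
    {"translation":[-6.6,-3.4,0],"spin":16,"jaw":0.45},
    {"translation":[-9.8,-5.1,0],"spin":25,"jaw":0.45},
    {"translation":[-9.8,-5.1,0],"spin":25,"jaw":0.45},
    {"translation":[-9.8,-5.1,0],"spin":25,"jaw":0.45}
  ]
}}

```text
time: 18.05
tool_pos: [0.4585, -0.351, 0.1988]
tool_rot: [3.142, -0.0, 1.613]
contact_force: [-0.2, -0.0, -0.5]
opening: 0.0412
grip_force: 0.0
```

```bash
python3 - <<'E'
from h import *
s=monitor.observe(); I,D=read_camera('wrist'); K,M,_=cam('wrist',s); C=cloud(K,M,D); C[D==0]=9
np.savez('w7',I=I,D=D,K=K,M=M); cv2.imwrite('pics/w7.png',I[:,:,::-1]); plan()
Is,Ds=read_camera('top'); Ks,Ms,_=cam('top'); Cs=cloud(Ks,Ms,Ds); np.savez('top7',I=Is,D=Ds)
m=inbox(Cs,.55,.7,-.02,.1,.05,.25); print('leaf/pillars max z top',Cs[m][:,2].max())
m=inbox(Cs,.47,.58,.01,.06,.03,.25); P=Cs[m]; print('leaf plane',P[:,2].min(),P[:,2].max(),np.median(P[:,2]),m.sum())
E
```

```text
now [ 0.4587 -0.3502  0.1988] 1.6143 rot [-3.1415e+00 -5.0000e-04  1.6143e+00] F [0.1 0.5 1. ] t 18.1
leaf/pillars max z top 0.07449308580360725
leaf plane 0.05997615644479626 0.07880649654563054 0.06695612086265479 977
```

View pics/w7.png

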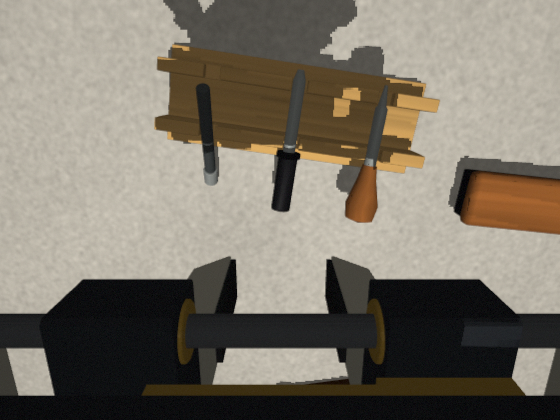

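The pin is the middle tool: tip at (300,72), collar at about (289,152), handle running to (281,210). The punch is to its left and the awl to its right. I'll measure its axis and height.

```bash
python3 - <<'E'
from h import *
z=np.load('w7.npz'); I,D,K,M=z['I'],z['D'],z['K'],z['M']; C=cloud(K,M,D); C[D==0]=9
v,u=np.mgrid[:420,:560]
roi=(u>265)&(u<310)&(v>60)&(v<220)
g=I.max(2)<45
h=big(roi&g&(C[...,2]>.035)&(C[...,2]<.065)&(v>145)); P=C[h]; print('handle',h.sum(),rect(P),'ztop',np.percentile(P[:,2],[50,90,98]))
rows=np.where(h)[0]; print('rows',rows.min(),rows.max(),[ (r,(h[r]).sum(),np.where(h[r])[0].mean()) for r in range(rows.min(),rows.max()+1,6)])
sat=cv2.cvtColor(I,cv2.COLOR_RGB2HSV)[...,1]
s=big(roi&(v<148)&(sat<60)&(C[...,2]>.038)&(C[...,2]<.06)); Q=C[s]; print('shank',s.sum(),rect(Q),np.percentile(Q[:,2],[50,90,98]), np.where(s)[0].min(),np.where(s)[0].max())
# axis: centroid by pixel row on plane z=.045
pts=[]
for r in range(160,208,3): pts.append(onz(K,M,np.where(h[r])[0].mean(),r,.045)[:2])
pts=np.array(pts); print('handle axis',pts[0],pts[-1],np.polyfit(pts[:,1],pts[:,0],1))
ps=np.array([onz(K,M,np.where(s[r])[0].mean(),r,.045)[:2] for r in range(80,144,3) if s[r].sum()>2]); print('shank axis',ps[0],ps[-1],np.polyfit(ps[:,1],ps[:,0],1))
print('front handle end row',onz(K,M,281,rows.max(),.045),'collar front', onz(K,M,290,150,.045),'tip',onz(K,M,300,71,.045))
# top view
t=np.load('top7.npz'); K2,M2,_=cam('top'); J=t['I']; C2=cloud(K2,M2,t['D'])
v,u=np.mgrid[:420,:560]; m=(J.max(2)<50)&inbox(C2,.42,.5,-.40,-.29,.03,.07); print('top handle',m.sum(),C2[m].mean(0) if m.sum() else '')
E
```

```text
handle 1070 (array([ 461.9, -340.5]), array([49.1, 18.2]), 86.65) ztop [0.05138707 0.05308576 0.05434782]
rows 150 210 [(150, np.int64(5), np.float64(280.0)), (156, np.int64(23), np.float64(288.0)), (162, np.int64(18), np.float64(286.5)), (168, np.int64(17), np.float64(285.11764705882354)), (174, np.int64(19), np.float64(285.0)), (180, np.int64(19), np.float64(284.0)), (186, np.int64(18), np.float64(283.5)), (192, np.int64(18), np.float64(282.5)), (198, np.int64(18), np.float64(281.5)), (204, np.int64(18), np.float64(280.5)), (210, np.int64(10), np.float64(282.5))]
shank 908 (array([ 466.7, -282.8]), array([60. ,  9.5]), 84.29) [0.04846079 0.04986633 0.0504456 ] 70 147
handle axis [ 0.46261337 -0.32328709] [ 0.45890374 -0.3623226 ] [0.08907124 0.49116324]
shank axis [ 0.46854637 -0.26042349] [ 0.46394711 -0.30926296] [0.09879787 0.49462024]
front handle end row [ 0.45944863 -0.36679956  0.045     ] collar front [ 0.46463886 -0.31493927  0.045     ] tip [ 0.46933352 -0.25381508  0.045     ]
top handle 112 [ 0.46164114 -0.33476103  0.05151926]
```

```bash
python3 -c "
from h import *
plan((.4603,-.3469,.08,1.476),(.4603,-.3469,.027,1.476))"
```

```text
now [ 0.4588 -0.3497  0.1989] 1.615 rot [ 3.1416e+00 -4.0000e-04  1.6150e+00] F [-0.9 -0.   1.2] t 18.15
shift [ 0.27  0.16 11.89] spin 7.96 rows 2.4
shift [0.  0.  5.3] spin -0.0 rows 1.1
```

Request:
{"op": "send_rows", "data": {
  "targets": [
    {"translation":[0.3,0.15,3],"spin":4,"jaw":0.45},
    {"translation":[0.3,0.15,7],"spin":8,"jaw":0.45},
    {"translation":[0.3,0.15,10],"spin":8,"jaw":0.45},
    {"translation":[0.3,0.15,10],"spin":8,"jaw":0.45},
    {"translation":[0.3,0.15,10],"spin":8,"jaw":0.45}
  ]
}}

```text
time: 18.65
tool_pos: [0.4607, -0.3469, 0.0996]
tool_rot: [3.141, 0.0, 1.475]
contact_force: [-0.0, -0.5, 0.1]
opening: 0.0415
grip_force: 0.0
```

```bash
python3 -c "
from h import *
plan((.4603,-.3469,.027,1.476))"
```

```text
now [ 0.4607 -0.3469  0.0996] 1.4753 rot [3.1414e+00 1.0000e-04 1.4753e+00] F [-0.  -0.5  0.1] t 18.65
shift [ 0.   -0.04  7.26] spin -0.04 rows 1.5
```

Request:
{"op": "send_rows", "data": {
  "targets": [
    {"translation":[0,0,3.5],"spin":0,"jaw":0.45},
    {"translation":[0,0,6.5],"spin":0,"jaw":0.45},
    {"translation":[0,0,7.25],"spin":0,"jaw":0.45},
    {"translation":[0,0,7.25],"spin":0,"jaw":0.45},
    {"translation":[0,0,7.25],"spin":0,"jaw":0.45}
  ]
}}

```text
time: 19.15
tool_pos: [0.4613, -0.3485, 0.0284]
tool_rot: [3.139, 0.002, 1.474]
contact_force: [0.5, -0.3, -0.1]
opening: 0.0416
grip_force: 0.0
```

Request:
{"op": "send_rows", "data": {
  "targets": [
    {"translation":[0,0,0],"spin":0,"jaw":0.05},
    {"translation":[0,0,0],"spin":0,"jaw":0.05},
    {"translation":[0,0,0],"spin":0,"jaw":0.05},
    {"translation":[0,0,0],"spin":0,"jaw":0.05},
    {"translation":[0,0,0],"spin":0,"jaw":0.05}
  ],
  "force": 40
}}

```text
time: 19.65
tool_pos: [0.4603, -0.3478, 0.0264]
tool_rot: [3.141, 0.0, 1.473]
contact_force: [0.3, -0.6, 0.6]
opening: 0.0144
grip_force: 40.0
```

Request:
{"op": "send_rows", "data": {
  "targets": [
    {"translation":[0,0,0],"spin":0,"jaw":0.05},
    {"translation":[0,0,-1],"spin":0,"jaw":0.05},
    {"translation":[0,0,-3],"spin":0,"jaw":0.05},
    {"translation":[0,0,-6],"spin":0,"jaw":0.05},
    {"translation":[0,0,-9],"spin":0,"jaw":0.05}
  ]
}}

```text
time: 20.15
tool_pos: [0.4598, -0.3473, 0.1173]
tool_rot: [-3.141, -0.001, 1.473]
contact_force: [0.5, 0.1, -1.0]
opening: 0.0143
grip_force: 40.0
```

```bash
python3 -c "
from h import *
a=.058; ux=np.array([np.cos(a),np.sin(a)]);uy=np.array([-ux[1],ux[0]])
lm=np.array([.4466,.0326]); t=lm-uy*.165   # grip point with tip ~ 45 mm before lug face
print(t)
plan((.43,-.22,.115,1.55),(*t,.115,np.pi/2+a))"
```

```text
[ 0.45616464 -0.13212255]
now [ 0.4598 -0.3473  0.1173] 1.4735 rot [-3.1406e+00 -7.0000e-04  1.4735e+00] F [ 0.5  0.1 -1. ] t 20.15
shift [12.38 -4.2   0.23] spin -4.39 rows 2.6
shift [ 8.84  2.43 -0.  ] spin -4.51 rows 1.8
```

Request:
{"op": "send_rows", "data": {
  "targets": [
    {"translation":[3,-1,0],"spin":-1.2,"jaw":0.05},
    {"translation":[6,-2,0],"spin":-2.3,"jaw":0.05},
    {"translation":[9,-3,0],"spin":-3.4,"jaw":0.05},
    {"translation":[12.4,-4.2,0.2],"spin":-4.4,"jaw":0.05},
    {"translation":[12.4,-4.2,0.2],"spin":-4.4,"jaw":0.05}
  ]
}}

```text
time: 20.65
tool_pos: [0.4285, -0.2161, 0.1144]
tool_rot: [-3.139, -0.003, 1.553]
contact_force: [0.7, 0.0, -0.1]
opening: 0.0145
grip_force: 40.0
```

Request:
{"op": "send_rows", "data": {
  "targets": [
    {"translation":[3,0.8,0],"spin":-1.5,"jaw":0.05},
    {"translation":[6,1.6,0],"spin":-3,"jaw":0.05},
    {"translation":[8.8,2.4,0],"spin":-4.5,"jaw":0.05},
    {"translation":[8.8,2.4,0],"spin":-4.5,"jaw":0.05},
    {"translation":[8.8,2.4,0],"spin":-4.5,"jaw":0.05}
  ]
}}

```text
time: 21.15
tool_pos: [0.4566, -0.1329, 0.1146]
tool_rot: [3.141, 0.001, 1.63]
contact_force: [-0.0, -0.2, -1.4]
opening: 0.014
grip_force: 40.0
```

```bash
cat > meas.py <<'E'
from h import *
import sys
s=monitor.observe(); I,D=read_camera('wrist'); K,M,_=cam('wrist',s); C=cloud(K,M,D); C[D==0]=9
np.savez('w8',I=I,D=D,K=K,M=M); cv2.imwrite('pics/'+sys.argv[1],I[:,:,::-1])
p=s['tool_pos'];Rt=R.from_euler('xyz',s['tool_rot']).as_matrix()
T=(C-p)@Rt   # tool coords
m=(abs(T[...,1])<.012)&(T[...,0]>.012)&(T[...,0]<.13)&(T[...,2]>-.05)&(T[...,2]<.02)&(C[...,2]>.03)&(D>0)
m=big(m); rr,_c=np.where(m); print(m.sum(),rr.min(),rr.max(),T[m].min(0),T[m].max(0))
Q=T[m]
for x0 in np.arange(.01,.11,.006):
    k=(Q[:,0]>x0)&(Q[:,0]<x0+.006)
    if k.sum()>5: print(round(x0+.003,3),'y',(Q[k,1].min()*1e3).round(1),(Q[k,1].max()*1e3).round(1),'ztop',(np.percentile(Q[k,2],5)*1e3).round(1))
lug=inbox(C,.40,.48,-.02,.08,.061,.071); n,l,st,c=cv2.connectedComponentsWithStats(lug.astype(np.uint8))
for k in range(1,n):
    if st[k,4]>40: print('lug',rect(C[l==k]),st[k,4],np.median(C[l==k][:,2]))
plan()
E
python3 meas.py w8.png
```

```text
6943 46 279 [ 0.01203479 -0.00984425 -0.02886405] [ 0.09560448  0.0094466  -0.00989263]
0.013 y -8.1 7.8 ztop -26.0
0.019 y -8.0 7.7 ztop -26.0
0.025 y -9.7 9.4 ztop -27.1
0.031 y -9.8 9.4 ztop -27.7
0.037 y -5.0 4.7 ztop -23.1
0.043 y -4.9 4.7 ztop -23.1
0.049 y -4.8 4.6 ztop -23.1
0.055 y -4.8 4.6 ztop -23.0
0.061 y -5.1 4.5 ztop -23.1
0.067 y -5.1 4.8 ztop -22.9
0.073 y -5.0 4.7 ztop -22.9
0.079 y -4.9 4.7 ztop -23.0
0.085 y -4.8 4.6 ztop -22.9
0.091 y -4.8 4.5 ztop -22.3
0.097 y -3.0 2.4 ztop -20.7
now [ 0.4565 -0.1334  0.1145] 1.6286 rot [3.1411e+00 8.0000e-04 1.6286e+00] F [ 0.7  0.7 -0.7] t 21.2
```

View pics/w8.png

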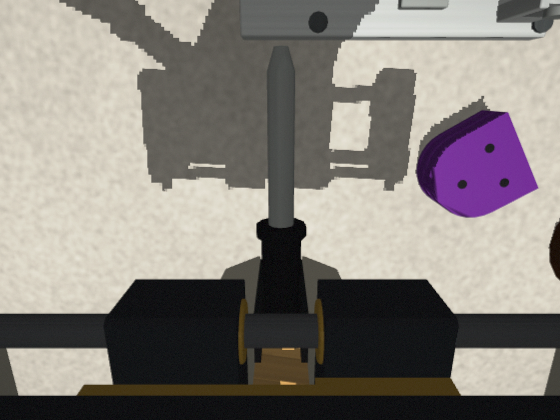

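The pin is level and straight in the grip: axis within 0.2 mm of the tool's centre line and 18–18.6 mm behind the TCP, tip 96 mm ahead at (281,47). I'll move forward to see the lugs in the same view.

Request:
{"op": "send_rows", "data": {
  "targets": [
    {"translation":[3,0,0],"spin":0,"jaw":0.05},
    {"translation":[6.5,0,0],"spin":0,"jaw":0.05},
    {"translation":[6.5,0,0],"spin":0,"jaw":0.05},
    {"translation":[6.5,0,0],"spin":0,"jaw":0.05},
    {"translation":[6.5,0,0],"spin":0,"jaw":0.05}
  ]
}}

```text
time: 21.7
tool_pos: [0.4528, -0.0691, 0.1144]
tool_rot: [3.141, 0.001, 1.627]
contact_force: [0.3, 0.2, -2.1]
opening: 0.0139
grip_force: 40.0
```

```bash
python3 meas.py w9.png | grep -v ztop; python3 - <<'E'
from h import *
z=np.load('w8.npz'); I,D,K,M=z['I'],z['D'],z['K'],z['M']; C=cloud(K,M,D)
a=.058;U=np.array([[np.cos(a),-np.sin(a)],[np.sin(a),np.cos(a)]])
m=inbox(C,.40,.48,-.02,.08,.058,.073); q=(C[m][:,:2]-JO)@U*1000
for lo,hi in((-30,-10),(10,30)):
    k=(q[:,1]>lo)&(q[:,1]<hi); 
    if k.sum(): print('lug jig',np.percentile(q[k],[1,99],axis=0).round(1),k.sum(),np.median(C[m][k][:,2]))
s=cv2.cvtColor(I,cv2.COLOR_RGB2HSV); b=(inbox(C,.40,.62,-.03,.1,.012,.020)); q=(C[b][:,:2]-JO)@U*1000; print('base jig pcts',np.percentile(q,[.2,99.8],axis=0).round(1))
E
```

```text
6938 46 279 [ 0.01200363 -0.00982619 -0.0289676 ] [ 0.09562029  0.00945035 -0.0101203 ]
lug (array([445.4,  50.4]), array([26.1,  8.3]), 3.68) 1046 0.06542977399030694
lug (array([455.7,  29.1]), array([48.9, 54.1]), 0.34) 6189 0.06546604229702663
lug (array([437.6,  12. ]), array([ 5.8, 12. ]), 2.41) 300 0.06542988052700262
lug (array([457.9,  13.4]), array([ 4.8, 11.4]), 4.08) 236 0.06548291287400747
now [ 0.4527 -0.0691  0.1143] 1.6271 rot [3.1412e+00 5.0000e-04 1.6271e+00] F [ 0.5 -0.1 -0.6] t 21.75
lug jig [[-88.3 -29.6]
 [-42.8 -10.3]] 1804 0.06544033088075756
lug jig [[-88.2  10.1]
 [-41.   21.7]] 2295 0.06540171788665661
base jig pcts [[-100.1  -52.1]
 [  82.3   31.9]]
```

Request:
{"op": "send_rows", "data": {
  "targets": [
    {"translation":[-2,0,0],"spin":-0.1,"jaw":0.05},
    {"translation":[-3.6,0,0],"spin":-0.1,"jaw":0.05},
    {"translation":[-3.6,0,4],"spin":-0.1,"jaw":0.05},
    {"translation":[-3.6,0,8.1],"spin":-0.1,"jaw":0.05},
    {"translation":[-3.6,0,8.1],"spin":-0.1,"jaw":0.05}
  ]
}}

```text
time: 22.25
tool_pos: [0.4513, -0.1036, 0.0293]
tool_rot: [-3.133, -0.004, 1.629]
contact_force: [0.2, 0.5, -0.0]
opening: 0.0142
grip_force: 40.0
```

Request:
{"op": "send_rows", "data": {
  "targets": [
    {"translation":[0,0,0],"spin":0,"jaw":0.05},
    {"translation":[0,0,0],"spin":0,"jaw":0.05},
    {"translation":[0,0,0],"spin":0,"jaw":0.05},
    {"translation":[0,0,0],"spin":0,"jaw":0.05},
    {"translation":[0,0,0],"spin":0,"jaw":0.05}
  ]
}}

```text
time: 22.75
tool_pos: [0.455, -0.1038, 0.0341]
tool_rot: [3.14, 0.001, 1.631]
contact_force: [-0.3, 0.7, -1.4]
opening: 0.0142
grip_force: 40.0
```

```bash
python3 -c "
from h import *
print(jig().round(3)); plan()"
```

```text
[ -7.455 -13.669   3.411]
now [ 0.455  -0.1038  0.0341] 1.6307 rot [3.1400e+00 9.0000e-04 1.6307e+00] F [-0.3  0.7 -1.4] t 22.75
```

Request:
{"op": "send_rows", "data": {
  "targets": [
    {"translation":[0,-0.04,0.05],"spin":0.1,"jaw":0.05},
    {"translation":[0.8,-0.04,0.05],"spin":0.1,"jaw":0.05},
    {"translation":[1.3,-0.04,0.05],"spin":0.1,"jaw":0.05},
    {"translation":[1.8,-0.04,0.05],"spin":0.1,"jaw":0.05},
    {"translation":[2.3,-0.04,0.05],"spin":0.1,"jaw":0.05}
  ]
}}

```text
time: 23.25
tool_pos: [0.4527, -0.0801, 0.0327]
tool_rot: [-3.141, -0.0, 1.629]
contact_force: [0.7, 0.4, -1.1]
opening: 0.0143
grip_force: 40.0
```

```bash
python3 -c "
from h import *
print(jig().round(3)); plan()"
```

```text
[ -7.551 -11.29    3.266]
now [ 0.4527 -0.0801  0.0327] 1.6291 rot [-3.1414 -0.      1.6291] F [ 0.7  0.4 -1.1] t 23.25
```

Request:
{"op": "send_rows", "data": {
  "targets": [
    {"translation":[0.3,0.03,-0.06],"spin":0,"jaw":0.05},
    {"translation":[0.8,0.03,-0.06],"spin":0,"jaw":0.05},
    {"translation":[1.3,0.03,-0.06],"spin":0,"jaw":0.05},
    {"translation":[1.8,0.03,-0.06],"spin":0,"jaw":0.05},
    {"translation":[2.3,0.03,-0.06],"spin":0,"jaw":0.05}
  ]
}}

```text
time: 23.75
tool_pos: [0.4517, -0.0573, 0.0333]
tool_rot: [-3.142, 0.0, 1.629]
contact_force: [0.1, 0.4, 0.4]
opening: 0.0144
grip_force: 40.0
```

```bash
python3 -c "
from h import *
print(jig().round(3)); plan()"
```

```text
[-7.518 -9.012  3.329]
now [ 0.4517 -0.0573  0.0333] 1.6287 rot [-3.1416e+00  1.0000e-04  1.6287e+00] F [0.1 0.4 0.4] t 23.75
```

Request:
{"op": "send_rows", "data": {
  "targets": [
    {"translation":[0.6,0,0],"spin":0,"jaw":0.05},
    {"translation":[1.2,0,0],"spin":0,"jaw":0.05},
    {"translation":[1.8,0,0],"spin":0,"jaw":0.05},
    {"translation":[2.4,0,0],"spin":0,"jaw":0.05},
    {"translation":[2.9,0,0],"spin":0,"jaw":0.05}
  ]
}}

```text
time: 24.25
tool_pos: [0.45, -0.0282, 0.0333]
tool_rot: [-3.142, 0.0, 1.629]
contact_force: [0.0, 0.2, -0.1]
opening: 0.0141
grip_force: 40.0
```

Request:
{"op": "send_rows", "data": {
  "targets": [
    {"translation":[0.1,0,0],"spin":0,"jaw":0.05},
    {"translation":[0.2,0,0],"spin":0,"jaw":0.05},
    {"translation":[0.3,0,0],"spin":0,"jaw":0.05},
    {"translation":[0.4,0,0],"spin":0,"jaw":0.05},
    {"translation":[0.4,0,0],"spin":0,"jaw":0.05}
  ]
}}

```text
time: 24.75
tool_pos: [0.4498, -0.0249, 0.0333]
tool_rot: [3.141, 0.0, 1.629]
contact_force: [0.1, -0.7, -1.5]
opening: 0.014
grip_force: 40.0
```

```bash
python3 -c "
from h import *
print(jig().round(3)); plan()"; python3 meas.py w10.png | head -8
```

```text
[-7.513 -5.762  3.331]
now [ 0.4498 -0.0249  0.0333] 1.6286 rot [3.1415e+00 2.0000e-04 1.6286e+00] F [ 0.1 -0.7 -1.5] t 24.75
13480 46 278 [ 0.01200553 -0.01199986 -0.0345629 ] [ 0.09559382  0.0119989  -0.00523268]
0.013 y -8.1 7.8 ztop -26.0
0.019 y -8.1 7.7 ztop -26.1
0.025 y -9.1 9.0 ztop -27.0
0.031 y -12.0 11.9 ztop -33.0
0.037 y -12.0 12.0 ztop -33.2
0.043 y -12.0 12.0 ztop -33.2
0.049 y -12.0 12.0 ztop -33.2
```

Request:
{"op": "send_rows", "data": {
  "targets": [
    {"translation":[0.05,0,0],"spin":0,"jaw":0.05},
    {"translation":[0.1,0,0],"spin":0,"jaw":0.05},
    {"translation":[0.15,0,0],"spin":0,"jaw":0.05},
    {"translation":[0.2,0,0],"spin":0,"jaw":0.05},
    {"translation":[0.2,0,0],"spin":0,"jaw":0.05}
  ]
}}

```text
time: 25.3
tool_pos: [0.45, -0.0247, 0.0334]
tool_rot: [3.141, 0.003, 1.63]
contact_force: [-2.0, -13.9, -1.2]
opening: 0.0145
grip_force: 40.0
```

Request:
{"op": "send_rows", "data": {
  "targets": [
    {"translation":[-0.15,0,0],"spin":0,"jaw":0.05},
    {"translation":[-0.15,0,0],"spin":0,"jaw":0.45},
    {"translation":[-0.15,0,0],"spin":0,"jaw":0.45},
    {"translation":[-0.15,0,0],"spin":0,"jaw":0.45},
    {"translation":[-0.15,0,0],"spin":0,"jaw":0.45}
  ]
}}

```text
time: 25.8
tool_pos: [0.4498, -0.0241, 0.0333]
tool_rot: [3.142, -0.0, 1.629]
contact_force: [0.1, 0.3, 0.5]
opening: 0.0396
grip_force: 0.0
```

Request:
{"op": "send_rows", "data": {
  "targets": [
    {"translation":[0,0,-2],"spin":0,"jaw":0.45},
    {"translation":[0,0,-6],"spin":0,"jaw":0.45},
    {"translation":[0,0,-10],"spin":0,"jaw":0.45},
    {"translation":[0,0,-14],"spin":0,"jaw":0.2},
    {"translation":[0,0,-15],"spin":0,"jaw":0}
  ]
}}

```text
time: 26.3
tool_pos: [0.4517, -0.0245, 0.1874]
tool_rot: [3.134, 0.002, 1.629]
contact_force: [0.2, -0.1, -1.3]
opening: 0.0298
grip_force: 0.0
```

Request:
{"op": "send_rows", "data": {
  "targets": [
    {"translation":[0,0,0],"spin":-8,"jaw":0},
    {"translation":[0,0,0],"spin":-16,"jaw":0},
    {"translation":[0,0,0],"spin":-24,"jaw":0},
    {"translation":[0,0,0],"spin":-32,"jaw":0},
    {"translation":[0,0,0],"spin":-40,"jaw":0}
  ]
}}

```text
time: 26.8
tool_pos: [0.4493, -0.0241, 0.1826]
tool_rot: [-3.141, -0.001, 2.333]
contact_force: [0.6, -0.2, 0.8]
opening: 0.0003
grip_force: 0.0
```

Request:
{"op": "send_rows", "data": {
  "targets": [
    {"translation":[0,0,0],"spin":-8.5,"jaw":0},
    {"translation":[0,0,0],"spin":-17,"jaw":0},
    {"translation":[0,0,0],"spin":-25.5,"jaw":0},
    {"translation":[0,0,0],"spin":-34,"jaw":0},
    {"translation":[0,0,0],"spin":-42,"jaw":0}
  ]
}}

```text
time: 27.3
tool_pos: [0.4493, -0.0241, 0.1826]
tool_rot: [3.141, -0.001, 3.066]
contact_force: [0.5, 0.0, 0.5]
opening: 0.0002
grip_force: 0.0
```

Request:
{"op": "send_rows", "data": {
  "targets": [
    {"translation":[0,0,0],"spin":-8,"jaw":0},
    {"translation":[0,0,0],"spin":-8,"jaw":0},
    {"translation":[0,0,0],"spin":-8,"jaw":0},
    {"translation":[0,0,0],"spin":-8,"jaw":0},
    {"translation":[0,0,0],"spin":-8,"jaw":0}
  ]
}}

```text
time: 27.8
tool_pos: [0.4497, -0.0243, 0.1832]
tool_rot: [-3.142, -0.0, -3.085]
contact_force: [0.2, -0.1, -0.2]
opening: 0.0006
grip_force: 0.0
```

```bash
python3 - <<'E'
from h import *
s=monitor.observe(); I,D=read_camera('wrist'); K,M,_=cam('wrist',s); C=cloud(K,M,D); C[D==0]=9
np.savez('w11',I=I,D=D,K=K,M=M); cv2.imwrite('pics/w11.png',I[:,:,::-1])
a=JA;U=np.array([[np.cos(a),-np.sin(a)],[np.sin(a),np.cos(a)]]); J=(C[...,:2]-JO)@U*1000
m=(I.max(2)<60)&(abs(J[...,0]+75)<15)&(J[...,1]>-100)&(J[...,1]<-24)&(C[...,2]>.04)&(C[...,2]<.07); m=big(m)
print('black part jig',J[m].min(0),J[m].max(0),np.percentile(C[m][:,2],[50,98]))
m=(abs(J[...,0]+75)<8)&(J[...,1]>27)&(J[...,1]<60)&(C[...,2]>.04)&(C[...,2]<.06); print('tip',m.sum(),J[m].max(0),J[m].min(0),np.percentile(C[m][:,2],98))
m=(abs(J[...,0]+40)<12)&(abs(J[...,1])<25)&(C[...,2]<.1); print('leaf z',np.median(C[m][:,2]))
print(jig().round(2)); yaw=s['tool_rot'][2]
P=JO+U@np.array([-.040,0]); plan((*P,.10,JA-np.pi))
E
```

```text
black part jig [-88.21590885 -75.51390983] [-63.83336927 -24.08306062] [0.0569707  0.06179931]
tip 85 [-71.37896782  37.5979282 ] [-79.60958646  28.77791248] 0.05529820643068642
leaf z 0.06542611893071365
[-7.52 -5.7  18.32]
now [ 0.4497 -0.0243  0.1832] -3.0849 rot [-3.1415e+00 -1.0000e-04 -3.0849e+00] F [-0.4 -0.4  0.4] t 27.85
shift [-3.51  5.71  8.32] spin -0.08 rows 2.1
```

View pics/w11.png

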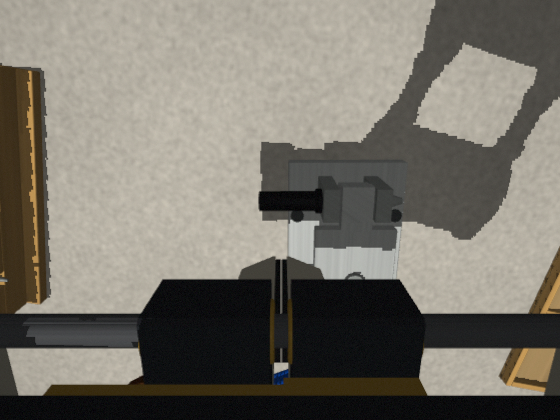

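The pin is home: handle end at y -75.5, tip at y +37.6, collar against the near lug at (319,201), leaf face at 66 mm. Now the final press.

Request:
{"op": "send_rows", "data": {
  "targets": [
    {"translation":[-1.8,2.9,1],"spin":-0.1,"jaw":0},
    {"translation":[-3.5,5.7,3],"spin":-0.1,"jaw":0},
    {"translation":[-3.5,5.7,7],"spin":-0.1,"jaw":0},
    {"translation":[-3.5,5.7,10],"spin":-0.1,"jaw":0},
    {"translation":[-3.5,5.7,10],"spin":-0.1,"jaw":0}
  ]
}}

```text
time: 28.35
tool_pos: [0.4787, 0.0351, 0.08]
tool_rot: [3.141, -0.008, -3.082]
contact_force: [-0.4, 0.2, 0.4]
opening: 0.0003
grip_force: 0.0
```

```bash
python3 -c "
from h import *
print(jig().round(3)); plan()"
```

```text
[-4.281  0.055  8.004]
now [0.4787 0.0351 0.08  ] -3.0822 rot [ 3.1405 -0.0078 -3.0822] F [-0.4  0.2  0.4] t 28.35
```

Request:
{"op": "send_rows", "data": {
  "targets": [
    {"translation":[0,0,0],"spin":0,"jaw":0},
    {"translation":[0,0,0.6],"spin":0,"jaw":0},
    {"translation":[0,0,1.2],"spin":0,"jaw":0},
    {"translation":[0,0,1.65],"spin":0,"jaw":0},
    {"translation":[0,0,1.65],"spin":0,"jaw":0}
  ]
}}

```text
time: 28.85
tool_pos: [0.4812, 0.0346, 0.0666]
tool_rot: [-3.142, -0.0, -3.082]
contact_force: [-0.8, -0.1, -1.2]
opening: 0.0003
grip_force: 0.0
```

```bash
python3 -c "
from h import *
print(jig().round(3)); plan()"
```

```text
[-4.04  -0.01   6.658]
now [0.4812 0.0346 0.0666] -3.0822 rot [-3.1416e+00 -5.0000e-04 -3.0822e+00] F [-0.8 -0.1 -1.2] t 28.85
```

Request:
{"op": "send_rows", "data": {
  "targets": [
    {"translation":[0,0,0.05],"spin":0,"jaw":0},
    {"translation":[0,0,0.1],"spin":0,"jaw":0},
    {"translation":[0,0,0.13],"spin":0,"jaw":0},
    {"translation":[0,0,0.13],"spin":0,"jaw":0},
    {"translation":[0,0,0.13],"spin":0,"jaw":0}
  ]
}}

```text
time: 29.35
tool_pos: [0.4816, 0.0346, 0.0662]
tool_rot: [-3.141, 0.001, -3.082]
contact_force: [-1.5, -0.1, 6.1]
opening: 0.0005
grip_force: 3.1
```

Request:
{"op": "send_rows", "data": {
  "targets": [
    {"translation":[0,0,0.05],"spin":0,"jaw":0},
    {"translation":[0,0,0.1],"spin":0,"jaw":0},
    {"translation":[0,0,0.12],"spin":0,"jaw":0},
    {"translation":[0,0,0.12],"spin":0,"jaw":0},
    {"translation":[0,0,0.12],"spin":0,"jaw":0}
  ]
}}

```text
time: 29.85
tool_pos: [0.4816, 0.0346, 0.0661]
tool_rot: [-3.141, 0.001, -3.082]
contact_force: [-5.9, -0.1, 17.7]
opening: 0.0006
grip_force: 8.9
```

Request:
{"op": "send_rows", "data": {
  "targets": [
    {"translation":[0,0,0],"spin":0,"jaw":0},
    {"translation":[0,0,0],"spin":0,"jaw":0},
    {"translation":[0,0,0],"spin":0,"jaw":0},
    {"translation":[0,0,0],"spin":0,"jaw":0},
    {"translation":[0,0,0],"spin":0,"jaw":0}
  ]
}}

```text
time: 30.35
tool_pos: [0.4817, 0.0346, 0.0661]
tool_rot: [-3.141, 0.001, -3.082]
contact_force: [-5.0, -0.4, 17.8]
opening: 0.0004
grip_force: 8.9
```

17.8 N and steady, within the 10 to 20 N wanted.

```bash
python3 -c "
from cell import job
print(job.hand_in())"
```

```text
the job is handed in; nothing more can be done
None
```

I handed the job in at about 30 s: the drilled heel is in the empty compartment, the new heel is seated, the leaf is shut and pinned, and the fingers are still pressing it at about 18 N; the hand-in returned no verdict.

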